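# Clamp a router cutter in its collet chuck with a preset torque wrench

### The job

Take the cutter with the orange stop ring from the rack and set its shank into the leaning collet chuck until the ring rests on the nut. Then take the preset torque wrench from its cradle, put its open jaw on the hexagon nut and tighten clockwise until the wrench clicks for the first time, and stop there so that the nut is not overtightened. Lay the wrench back in its cradle, and leave the other cutters and the spare chuck where they are.

Things in the scene. Friction and masses are not known exactly. Their poses are not given: they have to be found in the camera images.
- fixture: blue tightening fixture bolted to the bench, base 140 x 120 mm, fixed. Origin at table height under its leaning block, z up. Seen along its own axes the chuck it holds leans 0.61 rad (35 degrees) from vertical towards -x, which points to the robot's left. The nut, its highest part, is about 150 mm over the table.
- collet_mouth (a point): centre of the nut's top face, mouth of the open collet (bevelled), on the steel chuck in the fixture. z points out of the mouth along the chuck axis (35 degrees from vertical). The bore below is 46 mm deep; its four steel segments stand 7 to 8.1 mm from the axis while the nut is loose and close on the 12 mm shank as it is tightened.
- nut_center (a point): middle of the dark hexagon nut, 10 mm below its top face; 36 mm across flats, 20 mm high; chuck 38 mm wide below it. Turns with the nut: z along the chuck axis outwards, x parallel to one pair of flats: an open jaw goes on with its handle along x (or x turned about z by a multiple of 60 degrees). At the start x points to the robot's right (up the slope), up to 40 degrees off.
- nut (a joint): angle of the nut in rad, growing clockwise seen from above (tightening). Starts loose between -0.2 and 0.1; resists with about 0.3 N m at first, rising steadily; stays where it is left. The wrench clicks (0.7 N m) with the nut near 0.52; above 0.75 it is overtightened.
- cutter_orange: router cutter with an ORANGE stop ring, 96 mm long, 130 g: steel shank 12 mm diameter, 42 mm long, chamfered, below the ring; ring 24 mm diameter, 8 mm high; cutting part 16 mm diameter, 46 mm long above it. Origin at the centre of the ring's underside, z along the axis towards the cutting end. Stands upright in one of the rack's holes, ring on the rack's top, cutting end up.
- cutter_blue: same cutter with a BLUE ring, in the rack; not to be moved.
- cutter_green: same cutter with a GREEN ring, in the rack; not to be moved.
- rack: grey block 180 (along its x) x 50 x 50 mm with three 15 mm holes at x = -60, 0 and 60 mm; fixed. Origin under its centre, z up.
- wrench: preset torque wrench, 200 mm long, 0.35 to 0.55 kg, balanced about 95 mm from the jaw centre. Origin at the centre of its open jaw, x along the handle away from the jaw, z normal to its flat side (up in the cradle). Round 18 mm neck from x = 60 to 95 mm; black straight-sided handle 24 mm wide (y) and 22 mm thick (z) from x = 95 to 181 mm. Lies level in the cradle.
- wrench_grip (a point): point on the wrench's axis 125 mm from the jaw centre, in the middle of the free part of the handle; axes as the wrench.
- wrench_jaw (a point): centre of the open jaw, on the steel head: jaw gap 37.5 mm, head 57.5 mm wide and 12 mm thick, prongs reach 16 mm in front of the centre, throat 22 mm behind it. The jaw opens towards the wrench's -x. Turns with the head. On the nut it has about 0.1 rad of free play each way.
- click (a joint): break angle of the wrench's head against its handle, rad: 0 below the preset 0.7 N m; there the head breaks away with a click and the pull drops by up to two thirds while the handle swings on to 0.15 rad, where a solid stop takes the nut along again. Springs back to 0 when the pull is released. It breaks only when the handle is pulled clockwise seen from above, jaw on the nut.
- cradle: black base plate 150 x 76 x 10 mm with two aluminium forks whose mouths widen upwards, fixed. Origin at table height below the seat, x along the lying wrench towards its handle end.
- cradle_seat (a point): where wrench_grip lies when the wrench is in its cradle, 62 mm over the table; axes as those of the lying wrench. The forks, 10 mm thick, carry the neck 50 mm towards the jaw and the handle 43 mm towards its end; they stand about 15 mm above their floors, with 3 mm play at each side at the bottom.
- spare_chuck: spare collet chuck standing on its 50 mm flange, 65 mm tall, loose, 0.45 kg; not to be moved. Origin under its centre.
There are look-alikes about, which are no part of the job. What is meant by the fixture is not yellow, and is the smaller of those in its own colour.

How it is judged:
On the way, in this order (a step that is already met when the one before it is completed fails the run):
1. the orange-ringed cutter stands in the collet, its ring on the nut (within 6 mm, leaning under 0.2 rad in the open collet), and is let go (distance between cutter_orange and collet_mouth below 0.006 m and angle between the z axis of cutter_orange and the z axis of collet_mouth, either way round below 0.2 rad and contact force between the fingers and cutter_orange below 0.1 N), for 0.2 s.
2. the wrench's jaw is on the nut, its centre within 9 mm of the nut's (distance between cutter_orange and collet_mouth below 0.006 m and angle between the z axis of cutter_orange and the z axis of collet_mouth, either way round below 0.2 rad and distance between wrench_jaw and nut_center below 0.009 m and angle between the z axis of wrench_jaw and the z axis of nut_center, either way round below 0.15 rad), for 0.1 s.
3. the wrench clicks on the tightened nut (distance between cutter_orange and collet_mouth below 0.006 m and angle between the z axis of cutter_orange and the z axis of collet_mouth, either way round below 0.1 rad and distance between wrench_jaw and nut_center below 0.009 m and angle between the z axis of wrench_jaw and the z axis of nut_center, either way round below 0.15 rad and value of joint click above 0.02 rad and value of joint nut above 0.42 rad), for 0.05 s.
At the end, for the whole second after the job is handed in: Orange cutter in the collet, ring on the nut (6 mm, 0.1 rad) and gripped; nut between 0.42 and 0.75 rad; wrench at rest in its cradle (20 mm lengthwise, 10 mm sideways, 6 mm in height, level), head sprung back; other cutters and spare chuck within 12 mm of their places (distance between cutter_orange and collet_mouth below 0.006 m and angle between the z axis of cutter_orange and the z axis of collet_mouth, either way round below 0.1 rad and contact force between cutter_orange and fixture above 15 N and value of joint nut between 0.42 and 0.75 rad and value of joint click below 0.03 rad and x of wrench_grip in the frame of cradle_seat between -0.02 and 0.02 m and y of wrench_grip in the frame of cradle_seat between -0.01 and 0.01 m and z of wrench_grip in the frame of cradle_seat between -0.006 and 0.006 m and x of wrench in the frame of cradle_seat below -0.1 m and angle between wrench's own z axis and vertical below 0.08 rad and linear speed of wrench below 0.02 m/s and distance of each of cutter_blue, cutter_green, spare_chuck from where it was at the start of the episode below 0.012 m); the robot touches nothing.
It fails at once if the nut is overtightened, pulled on past the click (value of joint nut above 0.75 rad).
It fails at once if another cutter or the spare chuck is moved (distance of any of cutter_blue, cutter_green, spare_chuck from where it was at the start of the episode above 0.02 m).
It also fails if it takes over 64 s, if anything falls off the work surface, if the arm or the gripper's body presses on something with over 40 N, if the wrist force passes 120 N, or if a joint passes its speed limit or range.

### The arm

A 7-joint arm with a two-finger parallel gripper is mounted at the origin on the work surface. World frame = base frame: x ahead of the robot, y to its left, z up, the work surface at z = 0. Lengths are in m, angles in rad, forces in N, time in s.
With the tool pointing down it reaches from about 0.4 to 0.85 m from the base axis. Payload 4.5 kg.
Tool frame: the origin (TCP) lies at the very end of the fingers, on their centre line; the grasp point (between the pads) lies 19 mm behind it (arm.tcp_to_grasp is the distance from the TCP to the grasp point, in m); z points along the fingers, y is the line along which they close (so a half turn about z gives the same grasp; the last joint's range is limited). The gripper opens to 88 mm and grips with 3 to 60 N. Pads are 18 mm wide; open, the fingers measure 123 mm over their backs; the gripper's body (75 mm by 187 mm) begins 45 mm behind the grasp point.
Start: joints at [-1.116, 0.689, -0.195, 1.565, 0.157, 0.902, -0.215], TCP at [0.255, 0.571, 0.239] pointing down, gripper open.
Joint ranges: [-3.01, 3.01], [-0.46, 2.08], [-1.47, 1.51], [0.13, 2.56], [-1, 4.14], [0.04, 2.09], [-2.66, 2.66]. Speed limits (rad/s): [2.57, 2.57, 3.14, 3.14, 3.14, 3.14, 3.14].

### API

Orientations are given as a unit quaternion [x, y, z, w].
In Python, from bench import arm, snapshot, workorder gives the robot as it stands.
- The arm moves only by the tool carry_out, never from a script. Its argument "targets" is a list that holds one entry, the list of rows, each a list of 4 numbers: the shift along the tool's x, y, z in m, then the turn about the tool's z in degrees. In form: [[[dx, dy, dz, yaw], ...]]. A call has 1 to 12 rows; each row is the pose to reach, as a shift and turn from the pose commanded when the call began, along the tool's axes at that moment; what a row does not reach only later rows make up. A row lasts 1/12 s, in which the tool goes at most 41.7 mm and 7.16 degrees, less where a joint would pass 70% of its speed; a pose out of reach is approached as far as the arm can. A call with a gripper value outside its range is refused whole. "claw" is the opening, from 0 (shut) to 1 (fully open), set as the call begins (left out, the last holds). The fingers move at their own pace and stop on an object; "grip_force" is the grip in N (left out, the last holds). Time passes only in rows, so rows that repeat a pose let the fingers close. It gives the time, the measured TCP pose, the force, the opening and the grip force at its end, in the units of the state.
- arm.observe(): the state, without advancing time (a new reading comes with each control period).
- snapshot(name): name is "side" or "top" or "wrist"; returns a dict with "color" (480x640x3 uint8, red, green, blue), "fov_y" (degrees; the focal length in pixels is half the picture's height over the tangent of half this angle, whatever the lens; pixels are square), "cx", "cy" (the principal point, pixels), "world_from_camera" (4x4, takes a point from camera to world coordinates); the wrist camera has in their place "mount" (4x4, takes a point from camera to tool coordinates, whose origin is the TCP and whose axes are the flange's). Camera axes: x right, y up, looking along -z (the intrinsics and any distortion apply to the point x, -y, -z); pixel columns grow to the right and rows downward; lengths in m; the calibration is good to about 2 mm. A picture is of the moment at which its call begins: read the wrist's pose just before it. There is no depth.
- workorder.close_job(): hands the job in; it is judged then, once.
The state is a dict: "time_s": time; "qpos": joint angles; "qd": joint speeds; "joint_torque": joint torques, N m; "ee_pos": TCP position; "ee_rot": TCP orientation; "contact_force": force on the tool from outside, world axes, zero at the start; "wrist_torque": the same for the moment, N m; "gripper_width": finger opening in m; "gripper_force": force on a finger pad.
Only numpy, scipy, OpenCV 4.12 (cv2) and the standard library are available. Lean on these libraries where they do the work, as an engineer would, in place of code of your own. Each camera call takes 0.05 s, during which the arm holds its last target. There are 200 camera calls.

## Working session

There is one attempt and no reset: what is moved stays moved. The work goes in short steps, Python scripts to look and compute and a tool call to move; the robot and the scene stay as the last step left them, time stands still between calls to the robot, and variables do not carry over. Pictures are saved under pics/ and viewed, at most 10 in all, crops included, and the job is handed in when it is done.

Besides the shell and the picture viewer there is one more tool, called as name(argument=value, ...) on one line, values as JSON. carry_out: Moves the arm, as the interface text tells. Its arguments: {"type":"object","properties":{"targets":{"type":"array"},"claw":{"type":"number"},"grip_force":{"type":"number"}},"required":["targets"]}

```bash
ls; mkdir -p pics; python3 - <<'E'
from bench import arm, snapshot
import cv2,numpy as np
s=arm.observe(); print({k:np.round(v,3).tolist() for k,v in s.items()}, arm.tcp_to_grasp, [a for a in dir(arm) if a[0]!='_'])
for n in("side","top","wrist"):
    d=snapshot(n); cv2.imwrite(f"pics/{n}0.png",d["color"][:,:,::-1]); print(n,{k:(np.round(v,4).tolist()) for k,v in d.items() if k!="color"})
E
```

```text
pics
{'time_s': 0.0, 'qpos': [-1.116, 0.69, -0.195, 1.566, 0.157, 0.902, -0.215], 'qd': [0.001, -0.001, -0.001, -0.0, -0.0, 0.001, 0.001], 'joint_torque': [0.001, -52.756, -1.266, -15.342, -0.053, 0.007, 0.0], 'ee_pos': [0.255, 0.57, 0.238], 'ee_rot': [0.209, 0.978, -0.001, -0.0], 'contact_force': [0.031, -0.552, 0.427], 'wrist_torque': [-0.015, 0.019, -0.018], 'gripper_force': 0.0, 'gripper_width': 0.088} 0.0187 ['PlanningError', 'observe', 'tcp_to_grasp']
side {'fov_y': 43.8716, 'cx': 330.5023, 'cy': 239.8202, 'world_from_camera': [[-0.9945, 0.081, -0.0665, 0.3681], [-0.1025, -0.6217, 0.7765, 1.3705], [0.0216, 0.779, 0.6266, 1.1198], [0.0, 0.0, 0.0, 1.0]]}
top {'fov_y': 55.9091, 'cx': 322.6354, 'cy': 234.4125, 'world_from_camera': [[0.0126, 0.9992, -0.0392, 0.406], [-0.9999, 0.0128, 0.0048, 0.1166], [0.0053, 0.0391, 0.9992, 1.3341], [0.0, 0.0, 0.0, 1.0]]}
wrist {'fov_y': 67.1696, 'cx': 323.0409, 'cy': 236.0893, 'mount': [[0.001, 0.9488, 0.3159, 0.0812], [1.0, -0.001, 0.0, -0.0007], [0.0004, 0.3159, -0.9488, -0.1454], [0.0, 0.0, 0.0, 1.0]]}
```

View pics/top0.png

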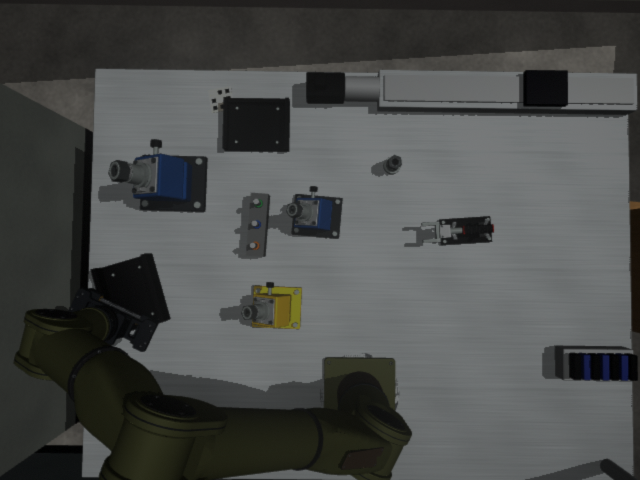

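View pics/side0.png

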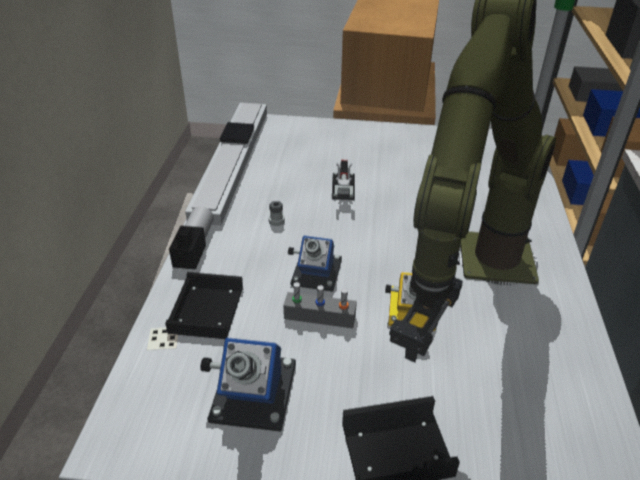

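The top view shows three leaning fixtures: a large blue one at (165,182), a small blue one at (315,213) and a yellow one at (277,305). Two are blue, and the one meant is the smaller at (315,213), next to the rack at (253,225). The orange ring is at (253,245), the wrench in its cradle at (465,232) with its jaw to the left, and the spare chuck at (392,165). The side view agrees: small blue (316,260), orange ring (344,303).

```bash
cat > h.py <<'E'
import numpy as np,cv2
from bench import arm,snapshot
from scipy.spatial.transform import Rotation as R
def tool():
    s=arm.observe();T=np.eye(4);T[:3,:3]=R.from_quat(s["ee_rot"]).as_matrix();T[:3,3]=s["ee_pos"];return T
class Cam:
    def __init__(c,n):
        T=tool();d=snapshot(n);c.im=d["color"][:,:,::-1].copy();c.f=240/np.tan(np.radians(d["fov_y"]/2));c.cx,c.cy=d["cx"],d["cy"]
        c.T=T@d["mount"] if n=="wrist" else d["world_from_camera"]
    def ray(c,u,v):
        r=c.T[:3,:3]@np.array([(u-c.cx)/c.f,-(v-c.cy)/c.f,-1]);return c.T[:3,3],r/np.linalg.norm(r)
    def at(c,u,v,z):
        o,r=c.ray(u,v);return o+r*(z-o[2])/r[2]
    def px(c,p):
        q=c.T[:3,:3].T@(np.asarray(p)-c.T[:3,3]);return np.array([c.cx+c.f*q[0]/-q[2],c.cy+c.f*q[1]/q[2]])
def cross(*rs):
    A=0;b=0
    for o,r in rs:
        P=np.eye(3)-np.outer(r,r);A=A+P;b=b+P@o
    x=np.linalg.solve(A,b);return x,[np.linalg.norm((np.eye(3)-np.outer(r,r))@(x-o)) for o,r in rs]
def blobs(im,lo,hi,mn=5,roi=None):
    m=cv2.inRange(cv2.cvtColor(im,cv2.COLOR_BGR2HSV),lo,hi)
    if roi: k=np.zeros_like(m);x0,y0,x1,y1=roi;k[y0:y1,x0:x1]=255;m&=k
    n,l,st,ce=cv2.connectedComponentsWithStats(m)
    return [(ce[i].round(1).tolist(),int(st[i,4])) for i in range(1,n) if st[i,4]>=mn]
def togo(p):
    "shift in tool axes from present TCP to p"
    T=tool();return (T[:3,:3].T@(np.asarray(p)-T[:3,3])).round(4)
E
python3 - <<'E'
from h import *
t=Cam("top");s=Cam("side")
cv2.imwrite("pics/c1.png",np.hstack([cv2.resize(t.im[180:265,225:345],None,fx=4,fy=4,interpolation=2),cv2.resize(s.im[225:335,275:365],(278,340),interpolation=2)]))
print("orange",blobs(t.im,(5,120,80),(18,255,255),3,(225,180,280,270)),blobs(s.im,(5,120,80),(18,255,255),3,(270,270,370,330)))
print("green",blobs(t.im,(45,80,40),(85,255,255),3,(225,180,280,270)),"blue",blobs(t.im,(100,120,40),(130,255,255),3,(225,180,280,270)))
print("orange at",t.at(253,245,.054),t.at(253,202,.054),"mouth",cross(t.ray(292,210),s.ray(314,246)))
for n,u,v,z in [("wr end",493,229,.062),("jaw",425,231,.062),("spare",395,162,.065),("cradle c",467,231,.01),("robotbase",360,390,0)]: print(n,t.at(u,v,z).round(3))
print(tool().round(3))
E
```

```text
orange [([256.6, 245.3], 18)] [([343.3, 305.7], 37)]
green [([259.5, 204.1], 24)] blue [([258.4, 224.5], 15)]
orange at [0.42366014 0.30696461 0.054     ] [0.54567566 0.30923887 0.054     ] mouth (array([0.5135795 , 0.19235729, 0.14445647]), [np.float64(0.0024022677900519453), np.float64(0.0024022677900520104)])
wr end [ 0.477 -0.37   0.062]
jaw [ 0.469 -0.178  0.062]
spare [ 0.663 -0.092  0.065]
cradle c [ 0.473 -0.313  0.01 ]
robotbase [ 0.006 -0.004  0.   ]
[[-0.913  0.408 -0.     0.255]
 [ 0.408  0.913 -0.001  0.57 ]
 [-0.    -0.001 -1.     0.238]
 [ 0.     0.     0.     1.   ]]
```

View pics/c1.png

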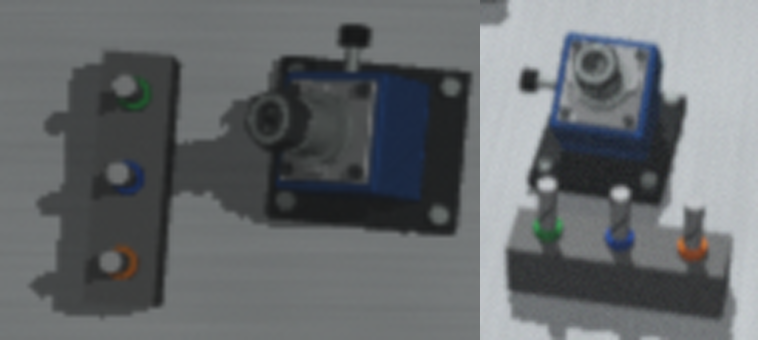

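The crop confirms it. The small blue fixture's collet mouth is at about (293,210) in the top view, and the orange-ringed cutter is at the end of the rack nearest the robot. I'll move the wrist camera over both.

carry_out(targets=[[[-0.03,-0.02,-0.04,7],[-0.06,-0.04,-0.06,14],[-0.09,-0.06,-0.09,21],[-0.12,-0.08,-0.092,28],[-0.15,-0.1,-0.092,35],[-0.18,-0.12,-0.092,42],[-0.21,-0.14,-0.092,49],[-0.24,-0.16,-0.092,56],[-0.27,-0.18,-0.092,63],[-0.3,-0.195,-0.092,69],[-0.327,-0.205,-0.092,69],[-0.327,-0.205,-0.092,69]]], claw=0.35)

```text
time_s: 1.25
ee_pos: [0.4744, 0.2434, 0.331]
ee_rot: [0.73, 0.684, 0.0, 0.003]
contact_force: [-0.4, -1.2, 1.4]
gripper_width: 0.0306
gripper_force: 0.0
```

```bash
python3 - <<'E'
from h import *
print(tool().round(4), arm.observe()["qpos"])
w=Cam("wrist"); cv2.imwrite("pics/w1.png",w.im); np.savez("w1.npz",im=w.im,T=w.T,f=w.f,c=[w.cx,w.cy])
roi=None
o=blobs(w.im,(5,120,60),(18,255,255),8);g=blobs(w.im,(45,80,40),(85,255,255),8);b=blobs(w.im,(100,120,40),(130,255,255),8)
print(o,g,b)
for n,B in(("o",o),("g",g)):
    for c,a in B: print(n,c,w.at(*c,.054).round(4))
E
```

```text
[[ 0.0647  0.9979  0.0037  0.4744]
 [ 0.9979 -0.0646 -0.0036  0.2434]
 [-0.0033  0.0039 -1.      0.331 ]
 [ 0.      0.      0.      1.    ]] [-0.65801047  0.45789376  0.14770352  1.72661822 -0.07342729  0.96127906
 -0.54802738]
[([277.8, 136.6], 148), ([523.4, 443.9], 8), ([457.8, 448.5], 8), ([428.8, 450.5], 13), ([219.4, 457.4], 9), ([393.8, 458.4], 10)] [([374.4, 142.0], 47)] [([326.5, 133.7], 112), ([335.0, 274.9], 797)]
o [277.8, 136.6] [0.4292 0.3043 0.054 ]
o [523.4, 443.9] [ 0.7577 -0.1725  0.054 ]
o [457.8, 448.5] [ 0.6576 -0.175   0.054 ]
o [428.8, 450.5] [ 0.6131 -0.176   0.054 ]
o [219.4, 457.4] [ 0.2892 -0.1679  0.054 ]
o [393.8, 458.4] [ 0.5592 -0.1885  0.054 ]
g [374.4, 142.0] [0.5378 0.2915 0.054 ]
```

View pics/w1.png

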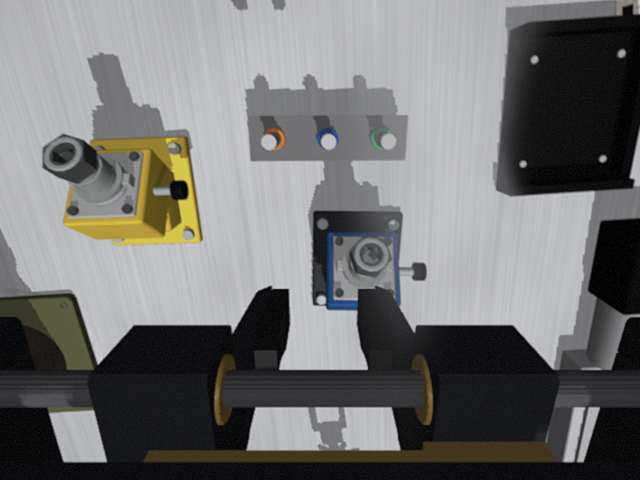

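The wrist view shows the cutter tops at orange (268,141), blue (328,141) and green (384,141). The rack's top face spans (250,115) to (407,160), and the nut with its mouth is near (373,253) on the small blue fixture. I'll enlarge the nut.

```bash
python3 - <<'E'
from h import *
d=np.load("w1.npz");w=Cam.__new__(Cam);w.im,w.T,w.f=d["im"],d["T"],float(d["f"]);w.cx,w.cy=d["c"]
for n,c in(("o",(268.5,141)),("b",(328,141)),("g",(384.5,141))): print(n,w.at(*c,.104).round(4))
for c in((250,115),(407,117),(404,160),(250,160)): print("rack",w.at(*c,.05).round(4))
for c in((312,212),(402,212),(402,309),(314,305)): print("base",w.at(*c,.015).round(4))
for c in((322,224),(393,225),(321,299)): print("screw",w.at(*c,.018).round(4))
a=cv2.resize(w.im[225:315,305:435],None,fx=6,fy=6,interpolation=2);cv2.imwrite("pics/c2.png",a)
E
```

```text
o [0.4255 0.3032 0.104 ]
b [0.4847 0.2994 0.104 ]
g [0.541  0.2958 0.104 ]
rack [0.4001 0.3293 0.05  ]
rack [0.5754 0.316  0.05  ]
rack [0.5724 0.2686 0.05  ]
rack [0.3938 0.2801 0.05  ]
base [0.4595 0.2041 0.015 ]
base [0.5779 0.1965 0.015 ]
base [0.5787 0.0514 0.015 ]
base [0.4522 0.0663 0.015 ]
screw [0.4716 0.1877 0.018 ]
screw [0.5654 0.1803 0.018 ]
screw [0.463  0.0769 0.018 ]
```

View pics/c2.png

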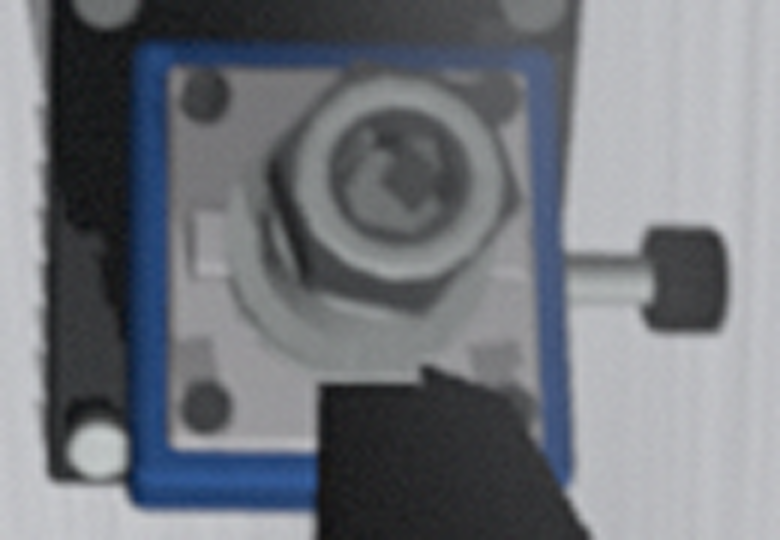

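The mouth is at crop (398,175), i.e. picture (371.3,254.2), and the hexagon corners are visible around it. I'll compute the mouth and nut, and move above the orange cutter.

carry_out(targets=[[[0.02,-0.02,0.04,0],[0.04,-0.04,0.08,0],[0.055,-0.052,0.12,0],[0.055,-0.052,0.15,0],[0.056,-0.052,0.18,0],[0.056,-0.052,0.19,0],[0.056,-0.052,0.19,0],[0.056,-0.052,0.19,0]]])

```text
time_s: 1.97
ee_pos: [0.4215, 0.309, 0.1414]
ee_rot: [0.726, 0.688, 0.0, -0.0]
contact_force: [0.9, -0.2, 0.2]
gripper_width: 0.0304
gripper_force: 0.0
```

```bash
python3 - <<'E'
from h import *
print(tool().round(4)); print("togo",togo([.4255,.303,.0715]))
d=np.load("w1.npz");w=Cam.__new__(Cam);w.im,w.T,w.f=d["im"],d["T"],float(d["f"]);w.cx,w.cy=d["c"]
t=Cam("top");s=Cam("side");w2=Cam("wrist");cv2.imwrite("pics/w2.png",w2.im)
rt,rs,rw=t.ray(292.5,209.75),s.ray(312.9,245.4),w.ray(371.3,254.2)
for r in((rt,rs),(rt,rw),(rs,rw),(rt,rs,rw)): x,e=cross(*r);print(x.round(4),np.round(e,4))
M=x;psi=np.radians(3.8);L=np.array([np.sin(psi),np.cos(psi),0]);ax=np.sin(.61)*L+np.array([0,0,np.cos(.61)])
ux=-(np.cos(.61)*L-np.array([0,0,np.sin(.61)]));uy=np.cross(ax,ux)
for dep in(0,.003):
  P0=M-ax*dep;C=[]
  for u,v in((270,165),(360,65),(470,75),(520,200),(420,308),(305,275)):
    o,r=w.ray(305+u/6,225+v/6);p=o+r*((P0-o)@ax)/(r@ax)-P0;C.append((p@ux,p@uy))
  C=np.array(C);print("ctr",C.mean(0).round(4));q=C-C.mean(0);print("rad",np.hypot(*q.T).round(4),"ang",np.degrees(np.arctan2(q[:,1],q[:,0])).round(1))
E
```

```text
[[ 5.410e-02  9.985e-01  4.000e-04  4.215e-01]
 [ 9.985e-01 -5.410e-02  5.000e-04  3.090e-01]
 [ 5.000e-04  4.000e-04 -1.000e+00  1.414e-01]
 [ 0.000e+00  0.000e+00  0.000e+00  1.000e+00]]
togo [-0.0058  0.0043  0.0699]
[0.5154 0.1911 0.145 ] [0.0012 0.0012]
[0.5185 0.1913 0.1442] [0.0018 0.0018]
[0.5171 0.1921 0.1461] [0.003 0.003]
[0.517  0.1914 0.1452] [0.0005 0.0028 0.0033]
ctr [0.0003 0.0021]
rad [0.02   0.0202 0.0227 0.0213 0.0215 0.0214] ang [ -97.3 -167.3  142.4   81.1   10.5  -42.6]
ctr [-0.0004  0.0025]
rad [0.0201 0.0204 0.0229 0.0214 0.0217 0.0216] ang [ -97.3 -167.3  142.4   81.1   10.5  -42.6]
```

```bash
python3 - <<'E'
from h import *
w=Cam("wrist");B=blobs(w.im,(5,120,60),(18,255,255),60);print(B)
m=cv2.inRange(cv2.cvtColor(w.im,cv2.COLOR_BGR2HSV),(5,120,60),(18,255,255));m[400:]=0
ys,xs=np.nonzero(m);print("extent",xs.min(),xs.max(),ys.min(),ys.max())
for u in((xs.min()+xs.max())/2,): print("ring x by middle col",w.at(u,ys.max(),.054),w.at(u,ys.min(),.054))
print(w.px([.4255,.303,.104]),w.px([.4255,.303,.054]))
x,y=w.px([.4255,.303,.104]).astype(int);g=cv2.cvtColor(w.im,cv2.COLOR_BGR2GRAY)
print(g[max(y,0),x-70:x+70:5], g[max(0,y-70):y+70:5,x])
E
```

```text
[([326.1, 244.7], 434)]
extent 214 431 233 399
ring x by middle col [0.41599669 0.17514551 0.054     ] [0.42360612 0.31479737 0.054     ]
[327.20946276 280.10357038] [326.16395699 249.08372063]
[194 191 199 194 202 193 135 137 140 137 128 131 198 200 202 207 209 123
 135 135 137 135 135 137 135 136 136 129] [ 40 124  95  70  71  61  96  74  40  74  74  74 202 202 202 205 207 190
 190 191 192 192 195 195 195 195 197 197]
```

carry_out(targets=[[[-0.006,0.004,0.01,0],[-0.006,0.004,0.04,0],[-0.006,0.004,0.07,0],[-0.006,0.004,0.07,0],[-0.006,0.004,0.07,0]]])

```text
time_s: 2.58
ee_pos: [0.4247, 0.302, 0.071]
ee_rot: [0.726, 0.688, -0.001, -0.0]
contact_force: [0.1, -0.0, -0.6]
gripper_width: 0.0309
gripper_force: 0.0
```

carry_out(targets=[[[0,0,0,0],[0,0,0,0],[0,0,0,0],[0,0,0,0],[0,0,0,0]]], claw=0.0, grip_force=15)

```text
time_s: 3.0
ee_pos: [0.4256, 0.3031, 0.0724]
ee_rot: [0.726, 0.688, 0.002, 0.0]
contact_force: [-0.3, 0.0, 8.6]
gripper_width: 0.0153
gripper_force: 14.9
```

carry_out(targets=[[[0,0,-0.016,0],[0,0,-0.031,0],[0.007,0,-0.031,0],[0.014,0,-0.031,0],[0.02,0,-0.031,0],[0.026,0,-0.032,0],[0.032,0,-0.032,0],[0.038,0,-0.032,0],[0.043,0,-0.032,0],[0.043,0,-0.05,0],[0.043,0,-0.08,0],[0.043,0,-0.08,0]]])

```text
time_s: 4.0
ee_pos: [0.4294, 0.3484, 0.1545]
ee_rot: [0.726, 0.688, 0.004, -0.0]
contact_force: [0.7, 0.0, -0.9]
gripper_width: 0.0152
gripper_force: 15.0
```

```bash
python3 - <<'E'
from h import *
s=Cam("side");w=Cam("wrist");T=tool();print(T.round(3),arm.observe()["gripper_width"])
p=s.px(T[:3,3]).astype(int);print(p)
a=cv2.resize(s.im[p[1]-60:p[1]+60,p[0]-60:p[0]+60],(480,480),interpolation=2)
cv2.imwrite("pics/g1.png",np.hstack([a,cv2.resize(w.im[150:390,240:400],(320,480),interpolation=2)]))
E
```

```text
[[ 0.053  0.999  0.002  0.428]
 [ 0.999 -0.053  0.003  0.347]
 [ 0.003  0.002 -1.     0.151]
 [ 0.     0.     0.     1.   ]] 0.015094116216658408
[341 287]
```

View pics/g1.png

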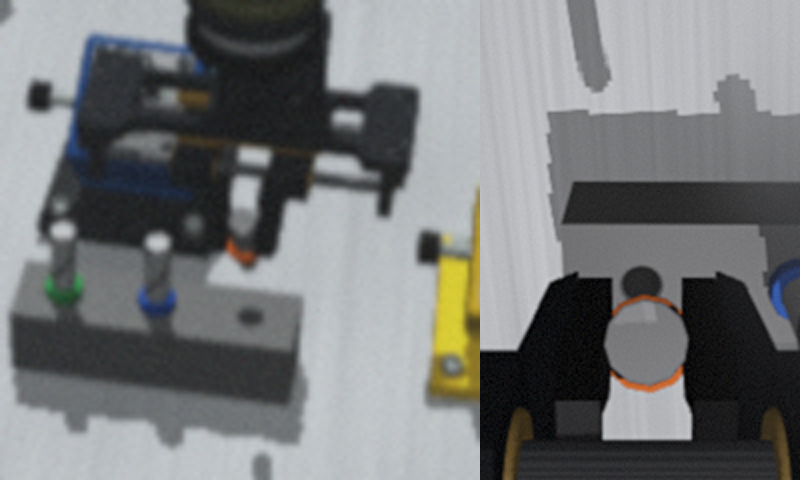

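The wrist view shows the cutter end-on. The end disc at (323,321) is concentric with the orange ring, so it leans about 32° towards the camera, close to the 35° needed. I'll move near the collet, offset sideways so that the mouth can be seen.

carry_out(targets=[[[0,0,-0.035,0],[0,0,-0.07,0],[-0.02,0.012,-0.078,0],[-0.05,0.03,-0.078,0],[-0.08,0.045,-0.078,0],[-0.09,0.052,-0.078,0],[-0.09,0.052,-0.078,0],[-0.09,0.052,-0.078,0],[-0.09,0.052,-0.078,0]]])

```text
time_s: 4.85
ee_pos: [0.4731, 0.2545, 0.2279]
ee_rot: [0.725, 0.689, -0.0, -0.001]
contact_force: [-0.3, 0.5, -0.6]
gripper_width: 0.0155
gripper_force: 15.0
```

```bash
python3 - <<'E'
from h import *
w=Cam("wrist");T=tool();print(T.round(4))
np.savez("w3.npz",im=w.im,T=w.T,f=w.f,c=[w.cx,w.cy])
print("pred M px",w.px([.517,.191,.145]))
cv2.imwrite("pics/w3.png",cv2.resize(w.im[180:360,280:480],(800,720),interpolation=2)[:600])
E
```

```text
[[ 5.110e-02  9.987e-01 -1.600e-03  4.730e-01]
 [ 9.987e-01 -5.110e-02  1.000e-03  2.547e-01]
 [ 9.000e-04 -1.600e-03 -1.000e+00  2.281e-01]
 [ 0.000e+00  0.000e+00  0.000e+00  1.000e+00]]
pred M px [387.20057798 323.13314364]
```

View pics/w3.png

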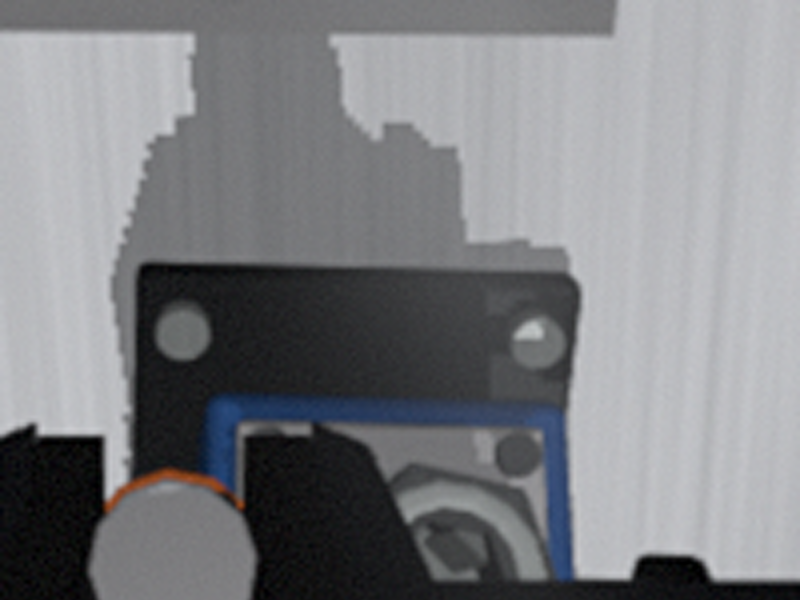

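The crop shows the nut's rim arc and the bore partly behind the right finger, with the mouth centre near crop (457,562), i.e. picture (394.3,320.5). The cutter's end disc is at (323,320.5). The base edge gives a fixture yaw of about 4.2°.

```bash
cat >> h.py <<'E'
def load(f):
    d=np.load(f);w=Cam.__new__(Cam);w.im,w.T,w.f=d["im"],d["T"],float(d["f"]);w.cx,w.cy=d["c"];return w
E
python3 - <<'E'
from h import *
a=load("w1.npz");b=load("w3.npz");t=Cam("top");s=Cam("side")
rs=[t.ray(292.5,209.75),s.ray(312.9,245.4),a.ray(371.3,254.2),b.ray(394.3,320.5)]
x,e=cross(*rs);print(x.round(4),np.round(e,4)); M=x
x,e=cross(rs[0],rs[1],rs[3]);print(x.round(4),np.round(e,4))
# fixture screws check
psi=np.radians(4.2);ax=np.array([np.sin(.61)*np.sin(psi),np.sin(.61)*np.cos(psi),np.cos(.61)]);print(ax.round(4))
# cutter axis in tool from disc pixel, tip estimate
o,r=b.ray(323,320.5);T=tool();ot=T[:3,:3].T@(o-T[:3,3]);rt=T[:3,:3].T@r;print("ray tool",ot.round(4),rt.round(4),"tilt",np.degrees(np.arctan2(-rt[0],rt[2])).round(1))
for dist in(.141,):
  tip=ot+rt*(dist+.096);ring=ot+rt*(dist+.054);print("tip tool",tip.round(4),"ring",ring.round(4),"disc",(ot+rt*dist).round(4))
print("M in tool",togo(M),"M+15mm",togo(M+.015*ax))
E
```

```text
[0.5183 0.1918 0.1452] [0.0018 0.0041 0.002  0.004 ]
[0.5176 0.1919 0.1452] [0.0013 0.0035 0.0046]
[0.042  0.5713 0.8196]
ray tool [ 0.0812  0.0007 -0.1451] [-5.232e-01 -3.000e-04  8.522e-01] tilt 31.5
tip tool [-0.0428  0.0006  0.0569] ring [-0.0208  0.0006  0.0211] disc [ 0.0074  0.0006 -0.0249]
M in tool [-0.0602  0.0483  0.083 ] M+15mm [-0.0516  0.0485  0.0707]
```

carry_out(targets=[[[0,0.025,0,1.2],[0,0.051,0,1.2],[0,0.051,0,1.2],[-0.008,0.051,0.012,1.2],[-0.0165,0.051,0.025,1.2],[-0.0165,0.051,0.025,1.2],[-0.0165,0.051,0.025,1.2]]])

```text
time_s: 5.58
ee_pos: [0.5233, 0.2337, 0.2033]
ee_rot: [0.733, 0.68, -0.001, -0.0]
contact_force: [-0.3, 0.3, -1.4]
gripper_width: 0.0153
gripper_force: 15.0
```

carry_out(targets=[[[-0.002,0,0.003,0],[-0.004,0,0.0065,0],[-0.006,0,0.01,0],[-0.008,0,0.013,0],[-0.008,0,0.013,0]]])

```text
time_s: 6.0
ee_pos: [0.5232, 0.2248, 0.1902]
ee_rot: [0.733, 0.68, -0.001, -0.0]
contact_force: [0.2, 0.0, -0.8]
gripper_width: 0.0156
gripper_force: 15.0
```

carry_out(targets=[[[-0.002,0,0.0035,0],[-0.004,0,0.007,0],[-0.0055,0,0.0105,0],[-0.007,0,0.014,0],[-0.007,0,0.014,0]]])

```text
time_s: 6.42
ee_pos: [0.5226, 0.2176, 0.1759]
ee_rot: [0.733, 0.68, -0.001, -0.0]
contact_force: [0.4, -0.4, -1.6]
gripper_width: 0.0158
gripper_force: 15.0
```

```bash
python3 - <<'E'
from h import *
w=Cam("wrist");s=Cam("side");T=tool();print(T.round(4)[:3,3])
p=s.px(T[:3,3]).astype(int)
cv2.imwrite("pics/g2.png",np.hstack([cv2.resize(s.im[p[1]-40:p[1]+50,p[0]-45:p[0]+45],(480,480),interpolation=2),cv2.resize(w.im[240:400,270:376],(318,480),interpolation=2)]))
E
```

```text
[0.523  0.2182 0.1765]
```

View pics/g2.png

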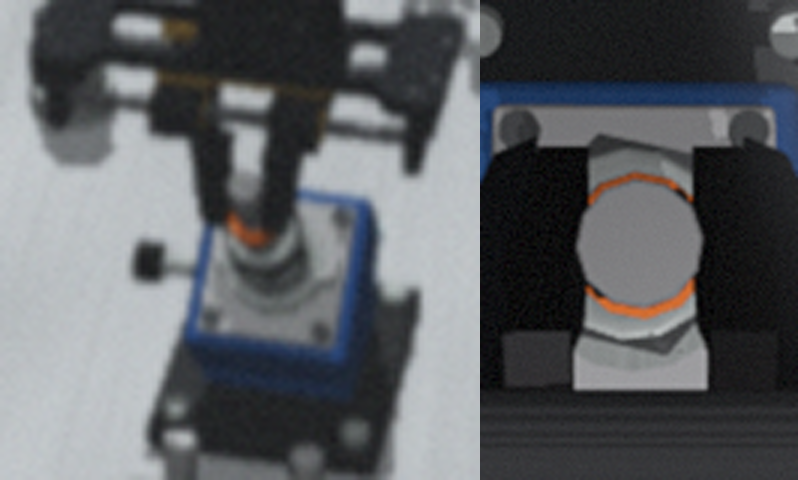

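The cutter is in the bore, with its ring centred on the nut in both views. I'll push on along the axis until the force rises.

carry_out(targets=[[[-0.002,0,0.0035,0],[-0.004,0,0.007,0],[-0.006,0,0.0105,0],[-0.0075,0,0.0145,0],[-0.0075,0,0.0145,0]]])

```text
time_s: 6.93
ee_pos: [0.5229, 0.2137, 0.1636]
ee_rot: [0.733, 0.681, 0.002, -0.001]
contact_force: [-3.3, 2.6, 10.9]
gripper_width: 0.0154
gripper_force: 15.0
```

carry_out(targets=[[[-0.002,0,0.0025,0],[-0.003,0,0.005,0],[-0.003,0,0.005,0],[-0.003,0,0.005,0]]])

```text
time_s: 7.27
ee_pos: [0.5228, 0.2121, 0.1597]
ee_rot: [0.732, 0.681, 0.003, -0.001]
contact_force: [-6.4, 5.9, 17.9]
gripper_width: 0.0156
gripper_force: 15.0
```

carry_out(targets=[[[0,0,0,0],[0,0,0,0],[0,0,0,0],[0,0,-0.03,0],[0,0,-0.06,0],[0.02,0,-0.1,0],[0.04,0,-0.12,0],[0.04,0,-0.12,0],[0.04,0,-0.12,0]]], claw=0.45)

```text
time_s: 8.02
ee_pos: [0.5258, 0.249, 0.2779]
ee_rot: [0.733, 0.681, 0.001, 0.0]
contact_force: [0.2, -1.1, 0.1]
gripper_width: 0.0398
gripper_force: 0.0
```

```bash
python3 - <<'E'
from h import *
w=Cam("wrist");s=Cam("side");t=Cam("top");print(tool().round(4)[:3])
np.savez("w4.npz",im=w.im,T=w.T,f=w.f,c=[w.cx,w.cy])
print(w.px([.5183,.1918,.1452]),t.px([.47,-.28,.06]))
a=cv2.resize(w.im[200:380,240:400],(480,540),interpolation=2)
b=cv2.resize(t.im[200:270,400:506],(318,210),interpolation=2)
c=cv2.resize(s.im[225:290,285:345],(318,330),interpolation=2)
cv2.imwrite("pics/g3.png",np.hstack([a,np.vstack([b,c])]))
E
```

```text
[[ 0.0767  0.9971 -0.0028  0.5246]
 [ 0.9971 -0.0767 -0.0026  0.246 ]
 [-0.0028 -0.0026 -1.      0.2756]]
[317.728061   287.75959545] [460.90593721 231.20124424]
```

View pics/g3.png

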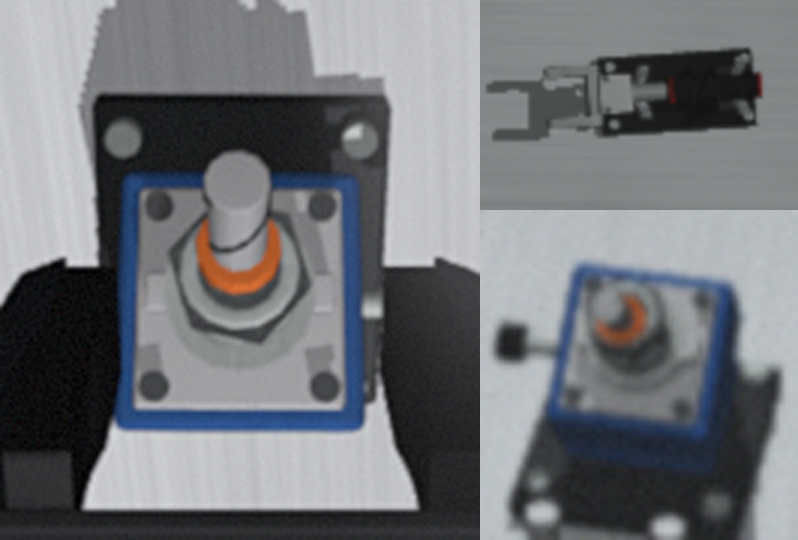

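The cutter stands in the collet. Its end disc is at crop (238,182) and the ring around (238,258). A dark crescent below the ring at (238,300) may mean it is not fully seated, so I'll check the geometry. The wrench is in its cradle with its jaw to the left.

```bash
python3 - <<'E'
from h import *
w=load("w4.npz");psi=np.radians(4.2);L=np.array([np.sin(psi),np.cos(psi),0]);ax=np.sin(.61)*L+np.array([0,0,np.cos(.61)])
lx=-(np.cos(.61)*L-np.array([0,0,np.sin(.61)]));ly=np.cross(ax,lx)
crop=lambda p:((w.px(p)-[240,200])*3).round(0)
M=np.array([.5183,.1918,.1452])
for h in(0,.003,.006,.01):
  print(h,"ring top ctr",crop(M+(h+.008)*ax),"ring low edge",crop(M+h*ax+.012*lx),crop(M+(h+.008)*ax+.012*lx),"LR",crop(M+(h+.008)*ax+.012*ly),crop(M+(h+.008)*ax-.012*ly),"disc",crop(M+(h+.054)*ax),crop(M+(h+.054)*ax+.008*ly)[0]-crop(M+(h+.054)*ax-.008*ly)[0])
print("nut low flat/circle r17.5",crop(M+.0175*lx),crop(M-.0175*lx),crop(M+.0175*ly),crop(M-.0175*ly))
g=w.im[200:380,240:400];r=g[55:115,79].astype(int);print([(55+i,*v) for i,v in enumerate(r.tolist())])
# cradle & wrench by top view at z
t=Cam("top");m=cv2.inRange(cv2.cvtColor(t.im,cv2.COLOR_BGR2HSV),(0,100,60),(5,255,255))|cv2.inRange(cv2.cvtColor(t.im,cv2.COLOR_BGR2HSV),(172,100,60),(180,255,255));m[:,:400]=0;m[:195]=0;m[280:]=0
n,l,st,ce=cv2.connectedComponentsWithStats(m)
for i in range(1,n): print("red",ce[i].round(1),st[i,4],t.at(*ce[i],.062).round(4))
for c in((400+597/3,200+57/3),(400+750/3,200+50/3),(400+757/3,200+124/3),(400+604/3,200+135/3)): print("cradle corner",t.at(*c,.01).round(4))
E
```

```text
0 ring top ctr [233. 259.] ring low edge [233. 306.] [233. 303.] LR [276. 259.] [189. 259.] disc [231. 229.] 67.0
0.003 ring top ctr [233. 257.] ring low edge [233. 305.] [233. 301.] LR [277. 257.] [189. 257.] disc [230. 227.] 69.0
0.006 ring top ctr [233. 256.] ring low edge [233. 304.] [232. 300.] LR [277. 256.] [188. 256.] disc [230. 225.] 69.0
0.01 ring top ctr [232. 253.] ring low edge [233. 302.] [232. 298.] LR [277. 253.] [188. 253.] disc [230. 221.] 70.0
nut low flat/circle r17.5 [233. 326.] [233. 203.] [295. 263.] [172. 263.]
[(55, 136, 135, 135), (56, 136, 135, 133), (57, 137, 133, 134), (58, 137, 134, 134), (59, 136, 133, 133), (60, 138, 135, 136), (61, 138, 136, 136), (62, 139, 136, 137), (63, 142, 139, 140), (64, 139, 137, 138), (65, 141, 138, 139), (66, 140, 139, 137), (67, 141, 138, 139), (68, 142, 139, 139), (69, 152, 149, 150), (70, 166, 163, 163), (71, 166, 163, 163), (72, 161, 158, 159), (73, 162, 159, 159), (74, 164, 161, 162), (75, 166, 163, 164), (76, 165, 162, 163), (77, 164, 161, 162), (78, 165, 163, 162), (79, 167, 165, 165), (80, 160, 155, 157), (81, 120, 11
[... 231 characters left out ...]
, (93, 42, 91, 178), (94, 48, 101, 195), (95, 51, 108, 210), (96, 50, 106, 208), (97, 57, 95, 174), (98, 73, 80, 100), (99, 79, 76, 71), (100, 71, 71, 68), (101, 68, 68, 64), (102, 75, 74, 71), (103, 106, 105, 103), (104, 133, 134, 130), (105, 145, 145, 141), (106, 152, 152, 148), (107, 166, 166, 162), (108, 171, 171, 166), (109, 135, 136, 134), (110, 74, 74, 71), (111, 64, 62, 59), (112, 84, 83, 81), (113, 133, 132, 129), (114, 152, 152, 148)]
red [492.9 228. ] 7 [ 0.4801 -0.3697  0.062 ]
red [463.3 230.3] 9 [ 0.4724 -0.2862  0.062 ]
cradle corner [ 0.5137 -0.7027  0.01  ]
cradle corner [ 0.5226 -0.8535  0.01  ]
cradle corner [ 0.4499 -0.8592  0.01  ]
cradle corner [ 0.4373 -0.7087  0.01  ]
```

```bash
python3 - <<'E'
from h import *
print(tool().round(4)[:3]);print(togo([.522,.2232,.156]))
w=Cam("wrist");np.savez("w5.npz",im=w.im,T=w.T,f=w.f,c=[w.cx,w.cy])
m=cv2.inRange(cv2.cvtColor(w.im,cv2.COLOR_BGR2HSV),(5,120,60),(20,255,255));m[380:]=0;m[:200]=0
ys,xs=np.nonzero(m);print(xs.min(),xs.max(),ys.min(),ys.max())
cs=cv2.HoughCircles(cv2.cvtColor(w.im,cv2.COLOR_BGR2GRAY)[220:300,280:360],cv2.HOUGH_GRADIENT_ALT,1,3,param1=60,param2=.5,minRadius=8,maxRadius=25)
print(None if cs is None else (cs[0]+[280,220,0]).round(1))
g=cv2.cvtColor(w.im,cv2.COLOR_BGR2GRAY);print(g[235:275,318].tolist());print(g[258,295:345].tolist())
E
```

```text
[[ 0.0769  0.997  -0.0028  0.5246]
 [ 0.997  -0.0769 -0.0024  0.246 ]
 [-0.0027 -0.0026 -1.      0.2756]]
[-0.0226 -0.0005  0.1197]
196 451 270 379
[[323.  283.   17.7]
 [322.  274.   16.8]
 [319.  269.   18. ]
 [300.  270.   15.5]
 [303.  264.   15.5]
 [295.  269.   14.2]
 [314.  261.   19. ]
 [341.  243.   15.5]
 [348.  245.   16.7]
 [302.  243.   15.4]
 [298.  243.   15.7]
 [321.  256.   10.6]
 [348.  267.   11.8]]
[26, 29, 28, 30, 26, 29, 28, 26, 24, 27, 24, 66, 118, 135, 132, 134, 133, 133, 132, 135, 134, 134, 134, 136, 137, 135, 136, 139, 138, 139, 148, 158, 150, 147, 152, 151, 151, 151, 153, 152]
[53, 53, 56, 52, 54, 53, 53, 53, 50, 55, 53, 50, 51, 52, 50, 97, 131, 138, 135, 135, 135, 135, 136, 136, 138, 133, 136, 135, 138, 138, 135, 137, 136, 134, 136, 140, 139, 105, 52, 53, 58, 52, 56, 55, 53, 55, 53, 60, 57, 55]
```

```bash
python3 - <<'E'
from h import *
w=load("w5.npz");psi=np.radians(4.2);L=np.array([np.sin(psi),np.cos(psi),0]);Z=np.array([0,0,1.]);M=np.array([.5197,.1915,.1452])
ax=np.sin(.61)*L+np.cos(.61)*Z;lx=-(np.cos(.61)*L-np.sin(.61)*Z)
print("nut rim low edge pred",w.px(M+.0175*lx))
for th in(.61,.71,.78,.85):
  a=np.sin(th)*L+np.cos(th)*Z;l=-(np.cos(th)*L-np.sin(th)*Z)
  print(th,"ring top-edge low",w.px(M+.008*a+.012*l).round(1),"disc lo/hi",w.px(M+.054*a+.008*l).round(1),w.px(M+.054*a-.008*l).round(1))
hsv=cv2.cvtColor(w.im,cv2.COLOR_BGR2HSV);c=319
print([(r,*hsv[r,c].tolist()) for r in range(262,318)])
E
```

```text
nut rim low edge pred [321.51039928 306.23078451]
0.61 ring top-edge low [321.4 298.4] disc lo/hi [320.9 284.9] [320.9 262.3]
0.71 ring top-edge low [321.4 297.2] disc lo/hi [320.9 277. ] [321.  255.2]
0.78 ring top-edge low [321.4 296.2] disc lo/hi [320.9 271.5] [321.  250.6]
0.85 ring top-edge low [321.4 295.2] disc lo/hi [320.9 266.2] [321.  246.2]
[(262, 135, 4, 140), (263, 120, 4, 137), (264, 120, 4, 138), (265, 135, 7, 145), (266, 113, 6, 161), (267, 120, 3, 164), (268, 110, 5, 157), (269, 135, 3, 159), (270, 120, 5, 159), (271, 110, 5, 158), (272, 130, 5, 159), (273, 128, 6, 160), (274, 110, 5, 157), (275, 128, 6, 159), (276, 135, 6, 162), (277, 120, 5, 162), (278, 113, 7, 140), (279, 110, 10, 77), (280, 110, 8, 101), (281, 120, 2, 150), (282, 110, 5, 161), (283, 120, 5, 161), (284, 113, 6, 161), (285, 150, 2, 158), (286, 7, 68, 164), (287, 10, 176, 175), (288, 11, 201, 175), (289, 11, 195, 174), (290, 10, 195, 179), (291, 11, 192, 197), (292, 11, 193, 210), (293, 11, 198, 200), (294, 10, 158, 161), (295, 11, 42, 84), (296, 98, 27, 76), (297, 108, 19, 67), (298, 113, 15, 69), (299, 100, 9, 86), (300, 75, 4, 118), (301, 102, 9, 138), (302, 96, 9, 144), (303, 80, 10, 153), (304, 98, 6, 166), (305, 84, 7, 177), (306, 84, 9, 141), (307, 120, 11, 72), (308, 102, 20, 64), (309, 105, 9, 113), (310, 90, 5, 150), (311, 90, 5, 141), (312, 75, 8, 136), (313, 90, 4, 140), (314, 98, 7, 145), (315, 90, 7, 143), (316, 90, 7, 143), (317, 98, 7, 146)]
```

```bash
python3 - <<'E'
from h import *
w=load("w5.npz");psi=np.radians(4.2);L=np.array([np.sin(psi),np.cos(psi),0]);Z=np.array([0,0,1.]);M=np.array([.5197,.1915,.1452])
ax=np.sin(.61)*L+np.cos(.61)*Z
for px in(21.6,22.3,23):
  o,r=w.ray(321,256);f=-w.T[:3,2];D=o+r*(.016*w.f/px)/(r@f);q=D-M
  print("disc",D.round(4),"along",(q@ax).round(4),"perp",(q-ax*(q@ax)).round(4))
  a=np.sin(.785)*L+np.cos(.785)*Z;O=D-.054*a;print(" origin-M",(O-M).round(4)," grasp",(D-.013*a).round(4),"TCP",togo(D-.013*a-.0187*Z))
print("final TCP for s=41 minus:",togo(M+.041*ax-.0187*Z))
E
```

```text
disc [0.5223 0.2284 0.1717] along 0.043 perp [ 0.0008  0.0124 -0.0087]
 origin-M [-0.0002 -0.0012 -0.0117]  grasp [0.5217 0.2193 0.1625] TCP [-0.0268 -0.0007  0.132 ]
disc [0.5226 0.2315 0.1796] along 0.0512 perp [ 0.0008  0.0108 -0.0076]
 origin-M [ 0.0002  0.002  -0.0038]  grasp [0.522  0.2224 0.1704] TCP [-0.0237 -0.0006  0.1241]
disc [0.5229 0.2344 0.1869] along 0.0588 perp [ 0.0008  0.0093 -0.0065]
 origin-M [0.0004 0.0049 0.0035]  grasp [0.5223 0.2253 0.1777] TCP [-0.0208 -0.0006  0.1168]
final TCP for s=41 minus: [-0.0311 -0.0006  0.1157]
```

carry_out(targets=[[[-0.01,-0.001,0.035,0],[-0.022,-0.001,0.07,0],[-0.022,-0.001,0.1,0],[-0.022,-0.001,0.117,0],[-0.022,-0.001,0.117,0],[-0.022,-0.001,0.117,0]]])

```text
time_s: 8.77
ee_pos: [0.5221, 0.2251, 0.1592]
ee_rot: [0.733, 0.68, -0.001, -0.0]
contact_force: [-0.5, -0.7, 0.0]
gripper_width: 0.0396
gripper_force: 0.0
```

carry_out(targets=[[[0,0,0,0],[0,0,0,0],[0,0,0,0],[0,0,0,0],[-0.004,0,0,0],[-0.008,0,0,0],[-0.0095,0,0.001,0],[-0.011,0,0.003,0],[-0.012,0,0.005,0],[-0.012,0,0.005,0],[-0.012,0,0.005,0]]], claw=0.0, grip_force=20)

```text
time_s: 9.68
ee_pos: [0.5234, 0.2224, 0.1597]
ee_rot: [0.731, 0.682, 0.007, -0.002]
contact_force: [-5.5, 11.5, 25.1]
gripper_width: 0.0149
gripper_force: 19.9
```

carry_out(targets=[[[0.007,-0.001,-0.013,0],[0.007,-0.001,-0.013,0],[0.004,-0.001,-0.012,0],[0.0055,-0.001,-0.0125,0],[0.0035,-0.001,-0.0095,0],[0.002,-0.001,-0.006,0],[0.001,-0.001,-0.004,0],[0,-0.001,-0.003,0],[-0.001,-0.001,-0.002,0],[-0.001,-0.001,-0.002,0],[-0.001,-0.001,-0.002,0]]], grip_force=8)

```text
time_s: 10.6
ee_pos: [0.5212, 0.2146, 0.158]
ee_rot: [0.733, 0.68, 0.002, -0.001]
contact_force: [-1.2, 3.5, 9.6]
gripper_width: 0.0154
gripper_force: 8.0
```

```bash
python3 - <<'E'
from h import *
w=Cam("wrist");np.savez("w6.npz",im=w.im,T=w.T,f=w.f,c=[w.cx,w.cy]);print(tool().round(4)[:3,3])
psi=np.radians(4.2);L=np.array([np.sin(psi),np.cos(psi),0]);Z=np.array([0,0,1.]);M=np.array([.519,.1915,.1452])
for th in(.61,.71,.8):
  a=np.sin(th)*L+np.cos(th)*Z;l=-(np.cos(th)*L-np.sin(th)*Z)
  print(th,"ring top-edge low/hi",w.px(M+.008*a+.012*l).round(1),w.px(M+.008*a-.012*l).round(1),"disc lo/hi",w.px(M+.054*a+.008*l).round(1),w.px(M+.054*a-.008*l).round(1))
hsv=cv2.cvtColor(w.im,cv2.COLOR_BGR2HSV);c=323;v=0
print([(r,*hsv[r,c].tolist()) for r in range(280,372,2)])
o=cv2.inRange(hsv,(5,100,60),(20,255,255))[250:375,290:350];ys,xs=np.nonzero(o);print("orange rows",np.unique(ys+250).tolist(),xs.min()+290,xs.max()+290)
E
```

```text
[0.5212 0.2146 0.158 ]
0.61 ring top-edge low/hi [320.3 358.7] [320.3 307.5] disc lo/hi [319.5 351.6] [319.6 306.2]
0.71 ring top-edge low/hi [320.3 356.8] [320.4 306.2] disc lo/hi [319.5 335.8] [319.6 292.1]
0.8 ring top-edge low/hi [320.3 355. ] [320.4 305.3] disc lo/hi [319.6 321.8] [319.7 280.3]
[(280, 108, 174, 94), (282, 108, 60, 85), (284, 105, 4, 120), (286, 150, 4, 123), (288, 120, 4, 124), (290, 120, 6, 123), (292, 100, 6, 121), (294, 120, 6, 126), (296, 110, 6, 118), (298, 113, 19, 54), (300, 90, 7, 74), (302, 98, 10, 105), (304, 90, 5, 112), (306, 90, 2, 108), (308, 130, 5, 143), (310, 135, 4, 145), (312, 135, 4, 145), (314, 105, 3, 147), (316, 120, 2, 149), (318, 120, 5, 151), (320, 110, 5, 151), (322, 120, 3, 150), (324, 120, 5, 150), (326, 150, 3, 151), (328, 120, 3, 154), (330, 120, 5, 155), (332, 120, 5, 154), (334, 120, 5, 155), (336, 128, 6, 157), (338, 114, 8, 156), (340, 120, 3, 154), (342, 120, 3, 157), (344, 120, 5, 159), (346, 120, 6, 160), (348, 120, 5, 159), (350, 130, 4, 174), (352, 105, 25, 102), (354, 10, 184, 155), (356, 11, 190, 197), (358, 11, 189, 196), (360, 11, 194, 202), (362, 9, 94, 171), (364, 94, 12, 148), (366, 84, 8, 157), (368, 90, 6, 181), (370, 70, 12, 63)]
orange rows [344, 345, 346, 347, 348, 349, 350, 351, 352, 353, 354, 355, 356, 357, 358, 359, 360, 361, 362] 303 343
```

Now it is aligned. The disc spans rows 307 to 351 (predicted 306 to 352) and the orange ring ends at row 362 directly on the nut, with no gap. I'll release and check before retreating.

carry_out(targets=[[[0,0,0,0],[0,0,0,0],[0,0,0,0],[0,0,0,0],[0,0,0,0],[0,0,0,0]]], claw=0.5)

```text
time_s: 11.15
ee_pos: [0.5206, 0.2127, 0.1569]
ee_rot: [0.733, 0.68, -0.0, 0.0]
contact_force: [-0.1, 0.2, 0.3]
gripper_width: 0.0442
gripper_force: 0.0
```

```bash
cat > chk.py <<'E'
from h import *
w=Cam("wrist");T=tool();print(T.round(4)[:3,3])
psi=np.radians(4.2);L=np.array([np.sin(psi),np.cos(psi),0]);Z=np.array([0,0,1.]);M=np.array([.519,.1915,.1452])
for th in(.61,.71,.81):
  a=np.sin(th)*L+np.cos(th)*Z;l=-(np.cos(th)*L-np.sin(th)*Z)
  print(th,"ring topedge low",w.px(M+.008*a+.012*l).round(1),"botedge low",w.px(M+.012*l).round(1),"disc lo/hi",w.px(M+.054*a+.008*l).round(1),w.px(M+.054*a-.008*l).round(1))
hsv=cv2.cvtColor(w.im,cv2.COLOR_BGR2HSV);c=int(round(w.px(M+.03*(np.sin(.7)*L+np.cos(.7)*Z))[0]));r0=int(w.px(M+.054*a-.008*l)[1])-12
print(c,[(r,*hsv[r,c].tolist()) for r in range(r0,min(r0+95,378),2)])
E
python3 chk.py
```

```text
[0.5206 0.2128 0.157 ]
0.61 ring topedge low [321.3 356.5] botedge low [321.4 355.9] disc lo/hi [320.6 349.1] [320.7 303.2]
0.71 ring topedge low [321.3 354.7] botedge low [321.4 355.9] disc lo/hi [320.6 333.2] [320.7 289. ]
0.81 ring topedge low [321.3 352.5] botedge low [321.4 355.6] disc lo/hi [320.6 317.5] [320.7 275.9]
321 [(263, 113, 34, 30), (265, 105, 22, 23), (267, 60, 9, 27), (269, 160, 31, 25), (271, 110, 20, 75), (273, 130, 6, 118), (275, 130, 7, 116), (277, 120, 4, 119), (279, 150, 2, 117), (281, 120, 7, 115), (283, 120, 7, 117), (285, 120, 4, 117), (287, 130, 7, 115), (289, 135, 9, 119), (291, 105, 4, 116), (293, 135, 4, 115), (295, 130, 6, 118), (297, 140, 6, 119), (299, 105, 4, 119), (301, 105, 4, 117), (303, 0, 0, 117), (305, 135, 9, 118), (307, 105, 4, 117), (309, 140, 6, 118), (311, 120, 4, 122), (313, 120, 7, 116), (315, 105, 4, 125), (317, 128, 6, 170), (319, 130, 5, 141), (321, 120, 3, 82), (323, 60, 3, 83), (325, 135, 6, 170), (327, 140, 5, 169), (329, 120, 9, 81), (331, 135, 7, 142), (333, 120, 3, 165), (335, 110, 9, 167), (337, 4, 43, 167), (339, 11, 200, 176), (341, 11, 197, 176), (343, 11, 193, 176), (345, 11, 192, 190), (347, 11, 196, 213), (349, 8, 116, 173), (351, 100, 27, 56), (353, 105, 14, 73), (355, 98, 14, 71), (357, 90, 9, 89)]
```

After release the cutter settles to its natural lean in the open collet, about 0.16 rad. The ring stays on the nut. Next is the wrench.

carry_out(targets=[[[0,0,-0.02,0],[0,0,-0.06,0],[0,0,-0.1,0],[-0.03,0,-0.12,0],[-0.07,0,-0.12,-5],[-0.11,0,-0.12,-9.7],[-0.15,0,-0.12,-9.7],[-0.19,0,-0.12,-9.7],[-0.23,0,-0.12,-9.7],[-0.27,-0.003,-0.12,-9.7],[-0.31,-0.004,-0.12,-9.7],[-0.35,-0.005,-0.12,-9.7]]], claw=0.6)

```text
time_s: 12.2
ee_pos: [0.4887, -0.1375, 0.2773]
ee_rot: [0.673, 0.74, 0.0, -0.0]
contact_force: [1.3, -0.1, 0.0]
gripper_width: 0.0529
gripper_force: 0.0
```

```bash
python3 - <<'E'
from h import *
w=Cam("wrist");t=Cam("top");s=Cam("side");T=tool();print(T.round(4)[:3]); print("togo",togo([.475,-.314,.17]))
for c in((439,219),(490,216.7),(492.3,241.3),(441.3,245)): print("cradle",t.at(*c,.01).round(4))
m=lambda im:cv2.inRange(cv2.cvtColor(im,cv2.COLOR_BGR2HSV),(0,90,50),(5,255,255))|cv2.inRange(cv2.cvtColor(im,cv2.COLOR_BGR2HSV),(172,90,50),(180,255,255))
n,l,st,ce=cv2.connectedComponentsWithStats(m(w.im))
for i in range(1,n):
  if st[i,4]>15: print("w red",ce[i].round(1),st[i].tolist(),w.at(*ce[i],.068).round(4))
cv2.imwrite("pics/w7.png",w.im)
E
```

```text
[[-8.580e-02  9.963e-01 -2.000e-04  4.883e-01]
 [ 9.963e-01  8.580e-02 -1.800e-03 -1.399e-01]
 [-1.800e-03 -3.000e-04 -1.000e+00  2.773e-01]]
togo [-0.1721 -0.0282  0.1076]
cradle [ 0.5076 -0.2311  0.01  ]
cradle [ 0.5163 -0.3812  0.01  ]
cradle [ 0.444  -0.3878  0.01  ]
cradle [ 0.4313 -0.238   0.01  ]
w red [298.5 332. ] [288, 325, 22, 12, 160] [ 0.476  -0.2912  0.068 ]
```

carry_out(targets=[[[-0.04,-0.008,0.02,0],[-0.08,-0.016,0.05,0],[-0.12,-0.024,0.08,0],[-0.15,-0.028,0.1,0],[-0.17,-0.028,0.107,0],[-0.17,-0.028,0.107,0],[-0.17,-0.028,0.107,0],[-0.17,-0.028,0.107,0]]])

```text
time_s: 13.02
ee_pos: [0.4783, -0.3055, 0.1701]
ee_rot: [0.672, 0.74, 0.001, -0.0]
contact_force: [-1.1, -0.6, -0.0]
gripper_width: 0.0529
gripper_force: 0.0
```

```bash
python3 - <<'E'
from h import *
w=Cam("wrist");np.savez("w8.npz",im=w.im,T=w.T,f=w.f,c=[w.cx,w.cy]);T=tool();print(T.round(4)[:3],w.T[:3,3])
cv2.imwrite("pics/w8.png",w.im)
print("px of seat est",w.px([.475,-.312,.07]))
E
```

```text
[[-0.097   0.9953  0.001   0.4787]
 [ 0.9953  0.097   0.0015 -0.3051]
 [ 0.0014  0.0011 -1.      0.1705]] [ 0.47101151 -0.22505058  0.31568645]
px of seat est [316.63533363 243.40125735]
```

View pics/w8.png

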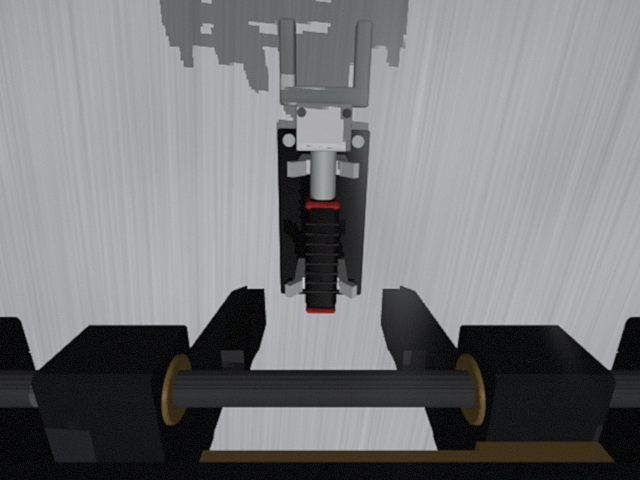

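The picture shows the wrench straight below the gripper: prong tips at row 20 (columns 287 and 362), throat near row 88, red collar at (322,205), end cap at (321,310). The forks are at rows 168 and 288, columns 297 to 348.

```bash
python3 - <<'E'
from h import *
w=load("w8.npz")
P={n:w.at(*c,z) for n,c,z in (("tips",(325,20),.062),("jaw",(325,49),.062),("collar",(322,205),.07),("cap",(321,310),.07),("fork1",(323,168),.068),("fork2",(320.5,288),.068))}
for k,v in P.items(): print(k,v.round(4),np.linalg.norm((v-P["jaw"])[:2]).round(4))
d=P["cap"]-P["jaw"];d[2]=0;d/=np.linalg.norm(d);print("wrench x",d.round(4),"deg from tool x",np.degrees(np.arcsin(-np.cross(-d[:2],tool()[:2,0]))).round(2))
G=(P["fork1"]*.43+P["fork2"]*.5)/.93;print("seat by forks",G.round(4),"grip by jaw",(P["jaw"]+.125*d).round(4),"by cap",(P["cap"]-.058*d).round(4))
g=P["jaw"]+.125*d; print("togo grip z.062 centre",togo([g[0],g[1],.062-.0187]))
E
```

```text
tips [ 0.4669 -0.1687  0.062 ] 0.0161
jaw [ 0.4685 -0.1847  0.062 ] 0.0
collar [ 0.4761 -0.2834  0.07  ] 0.099
cap [ 0.4833 -0.3657  0.07  ] 0.1816
fork1 [ 0.4744 -0.2582  0.068 ] 0.0737
fork2 [ 0.4812 -0.3481  0.068 ] 0.1639
wrench x [ 0.0814 -0.9967  0.    ] deg from tool x -0.89
seat by forks [ 0.4781 -0.3065  0.068 ] grip by jaw [ 0.4787 -0.3093  0.062 ] by cap [ 0.4786 -0.3079  0.07  ]
togo grip z.062 centre [-0.0044 -0.0006  0.1272]<stdin>:5: DeprecationWarning: Arrays of 2-dimensional vectors are deprecated. Use arrays of 3-dimensional vectors instead. (deprecated in NumPy 2.0)
```

carry_out(targets=[[[-0.003,0,0.035,0.9],[-0.0035,-0.0005,0.07,0.9],[-0.0035,-0.0005,0.105,0.9],[-0.0035,-0.0005,0.127,0.9],[-0.0035,-0.0005,0.127,0.9],[-0.0035,-0.0005,0.127,0.9]]])

```text
time_s: 13.57
ee_pos: [0.478, -0.3091, 0.0434]
ee_rot: [0.678, 0.735, 0.0, -0.001]
contact_force: [0.6, -0.1, 1.2]
gripper_width: 0.0526
gripper_force: 0.0
```

carry_out(targets=[[[0,0,0,0],[0,0,0,0],[0,0,0,0],[0,0,0,0],[0,0,0,0],[0,0,0,0],[0,0,0,0]]], claw=0.0, grip_force=7)

```text
time_s: 14.15
ee_pos: [0.4779, -0.3113, 0.0442]
ee_rot: [0.679, 0.734, 0.0, 0.001]
contact_force: [-0.4, -0.3, 6.2]
gripper_width: 0.0238
gripper_force: 7.0
```

carry_out(targets=[[[0,0,-0.004,0],[0.001,0,-0.009,0],[0.002,0,-0.013,0],[0.003,0,-0.017,0],[0.005,0,-0.021,0],[0.007,0,-0.025,0],[0.009,0,-0.029,0],[0.009,0,-0.029,0],[0.009,0,-0.029,0]]])

```text
time_s: 14.9
ee_pos: [0.4768, -0.3014, 0.0725]
ee_rot: [0.679, 0.734, 0.0, -0.0]
contact_force: [0.4, 1.6, -0.2]
gripper_width: 0.0242
gripper_force: 7.0
```

```bash
cat > pitch.py <<'E'
from h import *
w=Cam("wrist");T=tool();print(T.round(4)[:3,3],arm.observe()["contact_force"].round(1) if hasattr(arm.observe()["contact_force"],"round") else arm.observe()["contact_force"])
Ti=np.linalg.inv(T)
hsv=cv2.cvtColor(w.im,cv2.COLOR_BGR2HSV)
m=cv2.inRange(hsv,(0,90,50),(4,255,255))|cv2.inRange(hsv,(172,90,50),(180,255,255))
n,l,st,ce=cv2.connectedComponentsWithStats(m)
for i in range(1,n):
  if st[i,4]>25: print("red",ce[i].round(1),st[i].tolist())
x=-T[:3,0]  # wrench x horizontally
h=x.copy();h[2]=0;h/=np.linalg.norm(h);G=T[:3,3]+np.array([0,0,.0187])
for p in(0,10,20,30,35,40):
  a=np.radians(p);d=np.cos(a)*h+np.sin(a)*np.array([0,0,1]);up=np.cross(d,np.cross([0,0,1.],d));up/=np.linalg.norm(up)
  J=G-.125*d; print(p,"collar",w.px(G-.028*d+.011*up).round(1),"tips",w.px(J-.016*d).round(1),"crossbar",w.px(J+.024*d+.006*up).round(1))
g=hsv[:,:,2];print("col profile 322",[(r,int(g[r,322])) for r in range(0,330,5)])
print("row-wise prong cols",[(r,np.nonzero(np.abs(np.diff(g[r,230:420].astype(int)))>25)[0]+230) for r in(5,20,40,60)])
E
python3 pitch.py
```

```text
[ 0.4767 -0.3015  0.0723] [ 0.8  1.9 -0.4]
red [322.9 245.4] [293, 240, 61, 13, 560]
0 collar [321.3 275.4] tips [ 321.3 -108.6] crossbar [321.3  46.1]
10 collar [321.3 265.9] tips [321.6 -59.3] crossbar [321.5  57. ]
20 collar [321.4 259. ] tips [321.8 -14.5] crossbar [321.6  73.7]
30 collar [321.4 254.7] tips [321.9  26.4] crossbar [321.8  93.7]
35 collar [321.5 253.5] tips [322.   45.6] crossbar [321.8 104.5]
40 collar [321.5 252.9] tips [322.   64.2] crossbar [321.8 115.7]
col profile 322 [(0, 132), (5, 134), (10, 130), (15, 135), (20, 133), (25, 136), (30, 136), (35, 136), (40, 137), (45, 137), (50, 135), (55, 137), (60, 133), (65, 136), (70, 135), (75, 137), (80, 139), (85, 120), (90, 120), (95, 121), (100, 132), (105, 132), (110, 131), (115, 132), (120, 133), (125, 132), (130, 133), (135, 133), (140, 132), (145, 134), (150, 130), (155, 138), (160, 110), (165, 122), (170, 124), (175, 123), (180, 124), (185, 125), (190, 124), (195, 125), (200, 126), (205, 124), (210, 127), (215, 127), (220, 125), (225, 127), (230, 124), (235, 128), (240, 42), (245, 101), (250, 9), (255, 12), (260, 22), (265, 19), (270, 15), (275, 19), (280, 35), (285, 12), (290, 11), (295, 14), (300, 19), (305, 11), (310, 20), (315, 21), (320, 28), (325, 18)]
row-wise prong cols [(5, array([], dtype=int64)), (20, array([285])), (40, array([285, 286, 361])), (60, array([285, 384, 385, 399]))]
```

carry_out(targets=[[[0.001,0,-0.002,0],[0.002,0,-0.004,0],[0.003,0,-0.006,0],[0.004,0,-0.0075,0],[0.004,0,-0.0075,0],[0.004,0,-0.0075,0]]])

```text
time_s: 15.45
ee_pos: [0.4759, -0.2977, 0.0796]
ee_rot: [0.679, 0.734, -0.0, -0.001]
contact_force: [-1.8, 2.2, -3.9]
gripper_width: 0.0242
gripper_force: 7.0
```

carry_out(targets=[[[0,0,0,0],[0,0,0,0],[0,0,0,0],[0,0,-0.02,0],[0,0,-0.05,0],[0,0,-0.09,0],[0,0,-0.12,0],[0,0,-0.15,0],[0,0,-0.17,0],[0,0,-0.17,0],[0,0,-0.17,0]]], grip_force=45)

```text
time_s: 16.37
ee_pos: [0.4765, -0.299, 0.2501]
ee_rot: [0.679, 0.734, -0.0, 0.001]
contact_force: [0.7, 0.3, -5.6]
gripper_width: 0.0235
gripper_force: 45.0
```

```bash
python3 pitch.py
```

```text
[ 0.4756 -0.2982  0.2487] [ 0.1  0.1 -4.2]
red [322.6 242.1] [294, 238, 59, 12, 478]
0 collar [319.1 271.8] tips [ 318.3 -111. ] crossbar [318.6  43.3]
10 collar [319.2 262.4] tips [319.1 -61.7] crossbar [319.1  54.3]
20 collar [319.3 255.6] tips [319.6 -16.8] crossbar [319.5  71.2]
30 collar [319.4 251.4] tips [320.   24.2] crossbar [319.8  91.3]
35 collar [319.5 250.3] tips [320.1  43.5] crossbar [319.9 102.2]
40 collar [319.5 249.8] tips [320.2  62.1] crossbar [320.  113.3]
col profile 322 [(0, 113), (5, 115), (10, 115), (15, 183), (20, 180), (25, 180), (30, 180), (35, 181), (40, 180), (45, 182), (50, 183), (55, 183), (60, 185), (65, 185), (70, 185), (75, 185), (80, 185), (85, 185), (90, 185), (95, 184), (100, 136), (105, 101), (110, 97), (115, 111), (120, 111), (125, 111), (130, 113), (135, 114), (140, 111), (145, 113), (150, 111), (155, 112), (160, 114), (165, 102), (170, 106), (175, 104), (180, 106), (185, 106), (190, 101), (195, 105), (200, 106), (205, 105), (210, 106), (215, 112), (220, 129), (225, 129), (230, 106), (235, 86), (240, 76), (245, 42), (250, 6), (255, 11), (260, 14), (265, 6), (270, 12), (275, 20), (280, 7), (285, 9), (290, 12), (295, 7), (300, 16), (305, 14), (310, 20), (315, 12), (320, 15), (325, 20)]
row-wise prong cols [(5, array([235, 325, 326, 361, 371])), (20, array([258, 259, 315, 316])), (40, array([273, 274, 299, 300])), (60, array([267, 268, 288, 289, 356, 357, 377]))]
```

```bash
cat > fitw.py <<'E'
from h import *
from scipy.optimize import least_squares
w=Cam("wrist");T=tool();np.savez("wl.npz",im=w.im,T=w.T,f=w.f,c=[w.cx,w.cy]);V=cv2.cvtColor(w.im,cv2.COLOR_BGR2HSV);v=V[:,:,2].astype(int)
m=cv2.inRange(V,(0,90,50),(4,255,255))|cv2.inRange(V,(172,90,50),(180,255,255))
n,l,st,ce=cv2.connectedComponentsWithStats(m);i=1+st[1:,4].argmax();col=ce[i];c=int(col[0])
bar=[(r,int(v[r,c])) for r in range(90,118)]
print("T",T[:3,3].round(4),"collar",col.round(1),"bar",[b[1] for b in bar])
print("prongL",[int(v[r,278]) for r in range(30,70,2)],"prongR",[int(v[r,367]) for r in range(30,70,2)],"row70",np.nonzero(np.abs(np.diff(v[75,230:420]))>25)[0]+230)
def pts(p,s,T=T):
    h=-T[:3,0].copy();h[2]=0;h/=np.linalg.norm(h);d=np.cos(p)*h+np.sin(p)*np.array([0,0,1]);up=-np.sin(p)*h+np.cos(p)*np.array([0,0,1])
    G=T[:3,3]+np.array([0,0,.0187]);J=G-(.125+s)*d
    return J,d,up
def fit(tip,thr):
    def e(q):
        J,d,up=pts(*q);return [w.px(J-.016*d+.006*up)[1]-tip,w.px(J+.022*d+.006*up)[1]-thr,w.px(J+.097*d+.011*up)[1]-col[1]]
    r=least_squares(e,[.6,0]);J=pts(*r.x)[0];print("pitch deg",np.degrees(r.x[0]).round(2),"slide",r.x[1].round(4),"res",r.fun.round(1),"jaw",J.round(4),"jaw in tool",(T[:3,:3].T@(J-T[:3,3])).round(4))
E
cat > /tmp/a.py <<'E'
from fitw import *
for tip in(44,48,52):fit(tip,98.5)
E
PYTHONPATH=. python3 /tmp/a.py
```

```text
Traceback (most recent call last):
  File "fitw.py", line 1, in <module>
    from h import *
  File "h.py", line 1, in <module>
    import numpy as np,cv2
ModuleNotFoundError: No module named 'cv2'
```

```bash
cp /tmp/a.py a.py; python3 a.py
```

```text
T [ 0.4751 -0.2977  0.2479] collar [322.7 242.1] bar [186, 187, 186, 187, 188, 186, 188, 188, 190, 192, 159, 91, 102, 100, 100, 100, 101, 102, 103, 100, 99, 102, 110, 110, 109, 111, 109, 112]
prongL [119, 117, 116, 120, 118, 119, 111, 95, 100, 98, 98, 101, 97, 101, 101, 101, 100, 102, 98, 103] prongR [179, 179, 179, 180, 180, 180, 179, 117, 119, 123, 119, 120, 120, 121, 122, 119, 121, 120, 121, 121] row70 [266 267 287 288 289 356 357 378]
pitch deg 38.56 slide 0.0042 res [-1.5  2.3 -0.7] jaw [ 0.4673 -0.197   0.1861] jaw in tool [0.101  0.0002 0.062 ]
pitch deg 39.4 slide 0.0045 res [-2.5  4.  -1.3] jaw [ 0.4673 -0.198   0.1845] jaw in tool [0.1    0.0002 0.0636]
pitch deg 40.23 slide 0.0047 res [-3.6  5.7 -1.8] jaw [ 0.4674 -0.199   0.1828] jaw in tool [0.0989 0.0002 0.0652]
```

carry_out(targets=[[[0.01,0.003,-0.02,0],[0.04,0.012,-0.041,0],[0.075,0.023,-0.041,-2],[0.11,0.034,-0.041,-4],[0.145,0.045,-0.041,-6],[0.18,0.055,-0.041,-8.3],[0.215,0.066,-0.041,-8.3],[0.25,0.077,-0.041,-8.3],[0.285,0.088,-0.041,-8.3],[0.315,0.097,-0.041,-8.3],[0.332,0.102,-0.041,-8.3],[0.332,0.102,-0.041,-8.3]]])

```text
time_s: 17.47
ee_pos: [0.5516, 0.0476, 0.2882]
ee_rot: [0.62, 0.784, 0.0, -0.002]
contact_force: [-0.1, 0.5, -5.2]
gripper_width: 0.0236
gripper_force: 45.0
```

carry_out(targets=[[[0,0,0,0],[0,0,0,0],[0,0,0,0]]])

```text
time_s: 17.72
ee_pos: [0.5513, 0.0389, 0.2897]
ee_rot: [0.625, 0.781, -0.001, -0.0]
contact_force: [0.5, -0.8, -4.4]
gripper_width: 0.0236
gripper_force: 45.0
```

```bash
cat > a.py <<'E'
from fitw import *
fit(43,100)
N=np.array([.5186,.1858,.137]);print("x heading",np.degrees(np.arctan2(T[1,0],T[0,0])).round(2),"N in tool",togo(N),"cap px of M, N",w.px([.519,.1915,.1452]).round(1))
g=cv2.cvtColor(w.im,cv2.COLOR_BGR2GRAY);cv2.imwrite("pics/n1.png",w.im)
o=blobs(w.im,(5,100,60),(20,255,255),20,(200,0,450,300));print("orange",o)
E
python3 a.py
```

```text
T [0.5515 0.039  0.29  ] collar [322.9 242.3] bar [115, 113, 114, 114, 113, 114, 112, 130, 145, 148, 125, 92, 103, 99, 103, 103, 101, 105, 107, 106, 100, 101, 112, 117, 114, 114, 113, 115]
prongL [85, 88, 87, 84, 95, 102, 98, 99, 99, 102, 101, 102, 100, 104, 104, 102, 103, 103, 102, 104] prongR [173, 177, 175, 176, 176, 174, 122, 107, 114, 114, 113, 113, 110, 114, 112, 113, 111, 113, 112, 113] row70 [257 258 346 357 378 379]
pitch deg 38.69 slide 0.0047 res [-0.6  0.9 -0.3] jaw [0.5294 0.1378 0.2277] jaw in tool [1.012e-01 1.000e-04 6.230e-02]
x heading 102.63 N in tool [0.1506 0.0003 0.1529] cap px of M, N [325.7   1.8]
orange [([332.7, 0.9], 54)]
```

carry_out(targets=[[[0.002,0,0.03,0],[0.005,0,0.058,0],[0.005,0,0.058,0],[0.005,0,0.058,0],[0.01,0,0.0615,0],[0.016,0,0.0655,0],[0.021,0,0.069,0],[0.021,0,0.069,0]]])

```text
time_s: 18.43
ee_pos: [0.547, 0.0636, 0.2218]
ee_rot: [0.623, 0.782, 0.001, -0.0]
contact_force: [0.5, 0.5, -4.7]
gripper_width: 0.0234
gripper_force: 45.0
```

carry_out(targets=[[[0.004,0,0.0027,0],[0.008,0,0.0054,0],[0.012,0,0.008,0],[0.012,0,0.008,0]]])

```text
time_s: 18.77
ee_pos: [0.5448, 0.0727, 0.2136]
ee_rot: [0.624, 0.781, -0.0, 0.0]
contact_force: [1.0, -1.8, -2.3]
gripper_width: 0.0237
gripper_force: 45.0
```

carry_out(targets=[[[0.003,0,0.002,0],[0.006,0,0.004,0],[0.009,0,0.006,0],[0.009,0,0.006,0]]])

```text
time_s: 19.1
ee_pos: [0.5438, 0.078, 0.2084]
ee_rot: [0.625, 0.781, -0.001, 0.002]
contact_force: [1.6, -8.3, 2.8]
gripper_width: 0.0229
gripper_force: 45.0
```

```bash
cat > a.py <<'E'
from fitw import *
s=arm.observe();print("F",s["contact_force"],"M",s["wrist_torque"],s["gripper_width"])
N=np.array([.5186,.1858,.137]);print("N in tool",togo(N),"px N",w.px(N).round(1),"M",w.px([.519,.1915,.1452]).round(1))
o=blobs(w.im,(5,100,60),(20,255,255),20,(200,0,450,300));print("orange",o)
for r in(30,45,60,75,90): print(r,v[r,250:400:3].tolist())
E
python3 a.py
```

```text
T [0.5437 0.0781 0.2084] collar [322.1 242.6] bar [36, 35, 34, 33, 35, 32, 28, 28, 38, 74, 91, 95, 104, 107, 103, 106, 106, 106, 107, 108, 107, 107, 110, 115, 116, 117, 116, 114]
prongL [120, 122, 120, 121, 120, 118, 120, 89, 107, 105, 104, 105, 104, 105, 105, 108, 104, 106, 108, 108] prongR [182, 184, 182, 176, 178, 176, 178, 114, 111, 111, 113, 112, 111, 112, 113, 112, 112, 114, 111, 114] row70 [248 249 250 251 378 379]
F [ 0.62522456 -9.06104779  2.68357991] M [-2.11862576 -0.02654536  0.07715313] 0.02347529141993936
N in tool [ 0.1109 -0.0011  0.0709] px N [320.4  57.3] M [323.4  43.2]
orange [([327.2, 29.1], 1146)]
30 [190, 188, 190, 193, 121, 120, 120, 122, 122, 121, 118, 124, 126, 40, 54, 106, 109, 110, 76, 95, 98, 99, 104, 104, 115, 143, 147, 144, 143, 143, 138, 143, 139, 105, 93, 64, 74, 120, 180, 182, 172, 177, 173, 180, 179, 175, 182, 180, 183, 180]
45 [193, 162, 125, 27, 35, 26, 39, 102, 102, 104, 105, 104, 101, 23, 51, 101, 106, 104, 104, 53, 57, 61, 66, 75, 77, 86, 92, 94, 98, 89, 74, 53, 57, 101, 111, 110, 82, 102, 109, 110, 112, 110, 181, 178, 182, 181, 179, 183, 179, 187]
60 [162, 128, 27, 75, 105, 83, 82, 103, 104, 105, 105, 102, 72, 32, 36, 33, 33, 30, 49, 67, 119, 120, 110, 108, 110, 111, 108, 111, 108, 109, 111, 109, 112, 105, 77, 69, 67, 78, 112, 112, 113, 118, 116, 187, 182, 184, 183, 185, 190, 185]
75 [123, 27, 37, 82, 92, 90, 94, 102, 106, 107, 106, 99, 62, 30, 34, 33, 31, 35, 33, 32, 35, 33, 33, 33, 33, 30, 33, 26, 32, 37, 41, 39, 42, 48, 52, 56, 75, 105, 110, 112, 116, 118, 109, 156, 186, 184, 186, 187, 187, 185]
90 [29, 82, 91, 91, 107, 102, 98, 102, 108, 105, 110, 96, 55, 65, 69, 112, 95, 71, 65, 42, 38, 32, 33, 35, 36, 25, 35, 30, 31, 34, 53, 100, 92, 121, 68, 61, 73, 102, 109, 112, 117, 117, 115, 93, 86, 88, 86, 179, 189, 192]
```

```bash
cat > a.py <<'E'
from h import *
w=load("wl.npz");v=cv2.GaussianBlur(cv2.cvtColor(w.im,cv2.COLOR_BGR2GRAY),(3,3),0).astype(int)
out=[]
for c in range(292,358,3):
    r=[(r,v[r,c]) for r in range(35,110)]
    d=[r for r in range(38,108) if v[r-2,c]>55 and v[r+2,c]<45]; u=[r for r in range(38,112) if v[r-2,c]<45 and v[r+2,c]>55]
    out.append((c,d[:1]+d[-1:],u[:1]+u[-1:]))
print(out)
M=np.array([.519,.1915,.1452]);psi=np.radians(4.2);L=np.array([np.sin(psi),np.cos(psi),0]);Z=np.array([0,0,1.]);ax=np.sin(.61)*L+np.cos(.61)*Z
ux=-(np.cos(.61)*L-np.sin(.61)*Z);uy=np.cross(ax,ux)
for ph in(10,18,26):
  for h in(-.003,-.02):
    print(ph,h,[w.px(M+h*ax+.0208*(np.cos(np.radians(ph+k*60))*ux+np.sin(np.radians(ph+k*60))*uy)).round(0).tolist() for k in(-2,-1,0,1,2,3)])
E
python3 a.py
```

```text
[(292, [], [81, 83]), (295, [], [83, 85]), (298, [], [85, 87]), (301, [57, 58], [87, 89]), (304, [59, 60], [88, 90]), (307, [61, 62], [90, 92]), (310, [62, 64], [91, 94]), (313, [64, 66], [93, 95]), (316, [65, 67], [95, 97]), (319, [67, 68], [96, 99]), (322, [69, 69], [97, 99]), (325, [], [96, 99]), (328, [], [95, 97]), (331, [], [94, 96]), (334, [70, 70], [92, 95]), (337, [69, 70], [90, 93]), (340, [67, 69], [88, 91]), (343, [44, 68], [50, 89]), (346, [65, 67], [85, 87]), (349, [], []), (352, [], []), (355, [], [])]
10 -0.003 [[290.0, 25.0], [286.0, 58.0], [320.0, 81.0], [355.0, 70.0], [357.0, 38.0], [325.0, 16.0]]
10 -0.02 [[288.0, 49.0], [284.0, 80.0], [315.0, 102.0], [348.0, 91.0], [349.0, 61.0], [320.0, 40.0]]
18 -0.003 [[287.0, 28.0], [289.0, 62.0], [325.0, 82.0], [358.0, 66.0], [354.0, 34.0], [320.0, 15.0]]
18 -0.02 [[285.0, 53.0], [287.0, 84.0], [320.0, 102.0], [350.0, 87.0], [347.0, 57.0], [315.0, 40.0]]
26 -0.003 [[285.0, 32.0], [292.0, 67.0], [331.0, 82.0], [359.0, 62.0], [351.0, 30.0], [314.0, 15.0]]
26 -0.02 [[283.0, 56.0], [290.0, 88.0], [325.0, 102.0], [352.0, 84.0], [344.0, 53.0], [310.0, 40.0]]
```

carry_out(targets=[[[0,0,0,0],[0,0,0,0],[0.003,0,0.002,-1],[0.006,0,0.004,-2],[0.009,0,0.006,-2],[0.011,0,0.0075,-2],[0.011,0,0.0075,-2]]], grip_force=12)

```text
time_s: 19.73
ee_pos: [0.5436, 0.0885, 0.2018]
ee_rot: [0.612, 0.791, 0.0, 0.004]
contact_force: [3.0, -9.1, 5.0]
gripper_width: 0.0239
gripper_force: 12.0
```

```bash
cat > st.py <<'E'
from fitw import *
s=arm.observe();print("F",np.round(s["contact_force"],1),"Mz",np.round(s["wrist_torque"],2),s["gripper_width"])
b=np.array([x[1] for x in bar]);thr=90+int(np.argmax(np.diff(b)))if np.diff(b).max()>15 else None
T_=[r for r in range(20,80) if abs(int(v[r+1,367])-int(v[r-1,367]))>35 or abs(int(v[r+1,278])-int(v[r-1,278]))>35];print("throat",thr,"tipcand",T_)
N=np.array([.519,.188,.137]);print("N in tool",togo(N))
for t in T_[:1]+[43]:
    if thr: fit(t,thr)
for r in(45,60,75): print(r,(np.nonzero(np.abs(np.diff(v[r,250:400]))>22)[0]+250).tolist())
E
python3 st.py
```

```text
T [0.5436 0.0886 0.2019] collar [323.1 244.1] bar [54, 52, 48, 38, 34, 33, 37, 34, 36, 33, 33, 36, 33, 32, 35, 72, 103, 108, 104, 107, 105, 108, 109, 109, 109, 103, 106, 118]
prongL [124, 126, 125, 124, 124, 124, 121, 121, 123, 124, 95, 105, 103, 105, 104, 106, 105, 106, 105, 106] prongR [122, 120, 122, 123, 181, 181, 180, 181, 170, 126, 120, 112, 113, 113, 111, 111, 114, 112, 112, 113] row70 [248 249 253 259 260 288 302 377 378]
F [  4.  -10.2   4.9] Mz [-2.08 -0.58 -0.1 ] 0.023935610249910175
throat 104 tipcand [37, 46, 47]
N in tool [0.1027 0.0008 0.0643]
pitch deg 37.61 slide 0.0032 res [ 2.4 -3.9  1.3] jaw [0.5181 0.187  0.1423] jaw in tool [ 0.1019 -0.0003  0.059 ]
pitch deg 38.87 slide 0.0036 res [ 0.9 -1.4  0.4] jaw [0.5184 0.1855 0.1399] jaw in tool [ 0.1004 -0.0003  0.0614]
45 [258, 259, 290, 291, 297, 315, 346, 347, 356, 357, 359, 360]
60 [250, 251, 256, 257, 270, 288, 294, 305, 376, 377]
75 [252, 253, 259, 260, 287, 288, 302, 377, 378]
```

The jaw is now on the nut: jaw centre about 3 mm from nut centre, with the corner at the throat. I'll work out the clockwise arc in the tilted plane.

```bash
cat > arc.py <<'E'
from h import *
import sys
psi=np.radians(4.2);L=np.array([np.sin(psi),np.cos(psi),0]);Z=np.array([0,0,1.]);ax=np.sin(.61)*L+np.cos(.61)*Z
N=np.array([.5187,.187,.1380])
def seg(T,angs):
    G=T[:3,3]+.0187*Z;q=G-N;k=q@ax;q=q-ax*k*0
    rows=[]
    x0=-T[:3,0]  # wrench heading
    for a in angs:
        Rr=R.from_rotvec(-ax*np.radians(a)).as_matrix();d=Rr@q-q
        h0=np.arctan2(*(q[[1,0]]));h1=np.arctan2(*((Rr@q)[[1,0]]));rows.append([*(T[:3,:3].T@d).round(4),round(float(-np.degrees(h1-h0)),1)])
    return rows
T=tool();q=T[:3,3]+.0187*Z-N;ux=-(np.cos(.61)*L-np.sin(.61)*Z);uy=np.cross(ax,ux);print("phi",np.degrees(np.arctan2(q@uy,q@ux)),"r",np.hypot(q@ux,q@uy),"h",q@ax)
print("head",np.degrees(np.arctan2(T[1,0],T[0,0])),"vs",np.degrees(np.arctan2(-q[1],-q[0])))
a0=0
for A in([2,4,6,8,10,12,14,16,18,20],[1.5,3,4.5,6],[1.5,3,4.5,6],[1.5,3,4.5,6],[1.5,3,4.5,6],[1.5,3,4.5,6]):
    r=seg(T,A);print(a0,r);a0+=A[-1]
    Rr=R.from_rotvec(-ax*np.radians(A[-1])).as_matrix();G=T[:3,3]+.0187*Z
    T=T.copy();T[:3,3]=N+Rr@(G-N)-.0187*Z;T[:3,:3]=R.from_rotvec([0,0,-np.radians(r[-1][3])]).as_matrix()@T[:3,:3]
E
python3 arc.py
```

```text
phi 14.226513219348258 r 0.13022140793816814 h 0.012531606079964112
head 104.53049449164807 vs 104.1857863015947
0 [[np.float64(0.0006), np.float64(-0.0045), np.float64(-0.0006), 2.5], [np.float64(0.0014), np.float64(-0.0089), np.float64(-0.0012), 5.1], [np.float64(0.0022), np.float64(-0.0134), np.float64(-0.0016), 7.7], [np.float64(0.0032), np.float64(-0.0178), np.float64(-0.002), 10.3], [np.float64(0.0044), np.float64(-0.0222), np.float64(-0.0022), 12.9], [np.float64(0.0056), np.float64(-0.0265), np.float64(-0.0024), 15.5], [np.float64(0.007), np.float64(-0.0309), np.float64(-0.0025), 18.1], [np.float64(0.0085), np.float64(-0.0351), np.float64(-0.0025), 20.7], [np.float64(0.0101), np.float64(-0.0394), np.float64(-0.0024), 23.3], [np.float64(0.0119), np.float64(-0.0436), np.float64(-0.0022), 25.9]]
20 [[np.float64(-0.0001), np.float64(-0.0034), np.float64(0.0002), 1.9], [np.float64(-0.0001), np.float64(-0.0068), np.float64(0.0005), 3.9], [np.float64(-0.0001), np.float64(-0.0102), np.float64(0.0008), 5.8], [np.float64(0.0), np.float64(-0.0136), np.float64(0.0011), 7.7]]
26 [[np.float
[... 398 characters left out ...]
13), 3.7], [np.float64(-0.001), np.float64(-0.01), np.float64(0.002), 5.5], [np.float64(-0.0012), np.float64(-0.0133), np.float64(0.0027), 7.3]]
38 [[np.float64(-0.0005), np.float64(-0.0033), np.float64(0.0008), 1.8], [np.float64(-0.001), np.float64(-0.0065), np.float64(0.0016), 3.5], [np.float64(-0.0013), np.float64(-0.0098), np.float64(0.0025), 5.3], [np.float64(-0.0016), np.float64(-0.0131), np.float64(0.0035), 7.0]]
44 [[np.float64(-0.0006), np.float64(-0.0032), np.float64(0.001), 1.7], [np.float64(-0.0011), np.float64(-0.0064), np.float64(0.002), 3.4], [np.float64(-0.0016), np.float64(-0.0096), np.float64(0.0031), 5.0], [np.float64(-0.002), np.float64(-0.0128), np.float64(0.0042), 6.7]]
```

carry_out(targets=[[[0,-0.0045,0.0005,2.5],[0.0002,-0.009,0.001,5],[0.0003,-0.0134,0.001,7.7],[0.001,-0.0178,0.0013,10.3],[0.0022,-0.0222,0.0011,12.9],[0.0034,-0.0265,0.0009,15.5],[0.0034,-0.0265,0.0009,15.5]]])

```text
time_s: 20.37
ee_pos: [0.5159, 0.0857, 0.2009]
ee_rot: [0.713, 0.701, 0.001, 0.003]
contact_force: [1.9, -9.9, 5.5]
gripper_width: 0.0239
gripper_force: 12.0
```

```bash
python3 st.py; python3 arc.py | head -2
```

```text
T [0.5162 0.0857 0.2009] collar [322.9 245.1] bar [51, 50, 43, 29, 36, 35, 34, 33, 32, 32, 34, 33, 36, 35, 29, 34, 77, 103, 110, 107, 106, 107, 109, 111, 110, 112, 108, 108]
prongL [122, 122, 123, 121, 125, 124, 124, 126, 124, 126, 116, 106, 103, 106, 105, 105, 105, 103, 109, 105] prongR [157, 167, 181, 179, 183, 184, 182, 182, 182, 183, 168, 117, 118, 119, 117, 117, 119, 131, 131, 128] row70 [247 248 252 253 269 270 288 339 363 390]
F [ 0.5 -9.6  5.9] Mz [-2.05 -0.48 -0.04] 0.02401043919807838
throat 105 tipcand [50, 51]
N in tool [0.1026 0.0008 0.0636]
pitch deg 40.04 slide 0.0036 res [-0.7  1.1 -0.4] jaw [0.5178 0.1841 0.1369] jaw in tool [ 0.0987 -0.0004  0.0637]
pitch deg 38.56 slide 0.0032 res [ 1.1 -1.8  0.6] jaw [0.5178 0.1859 0.1397] jaw in tool [ 0.1005 -0.0004  0.0609]
45 [286, 287, 295, 306, 348, 358, 362, 363]
60 [287, 288, 290, 291, 301, 348, 376, 377]
75 [252, 253, 269, 270, 288, 339, 363, 389, 390]
phi 2.155723808653225 r 0.12985154511928887 h 0.008903870439432242
head 89.04057956448318 vs 88.56171170444046
```

carry_out(targets=[[[0,-0.0045,0,2.6],[0,-0.009,0,5.2],[0,-0.0136,0.0002,7.8],[0,-0.018,0.0004,10.4],[0.0002,-0.0225,0.0006,13],[0.0002,-0.0225,0.0006,13]]])

```text
time_s: 20.92
ee_pos: [0.4932, 0.0884, 0.1999]
ee_rot: [0.788, 0.616, 0.002, 0.002]
contact_force: [1.9, -6.4, 2.3]
gripper_width: 0.0251
gripper_force: 12.3
```

```bash
python3 st.py; python3 arc.py | head -4
```

```text
T [0.4934 0.0883 0.1999] collar [321.3 246.4] bar [55, 55, 44, 25, 33, 31, 30, 33, 31, 39, 36, 37, 27, 33, 33, 34, 65, 102, 112, 108, 110, 110, 112, 115, 111, 113, 106, 109]
prongL [125, 125, 125, 126, 129, 128, 131, 131, 127, 129, 128, 130, 97, 109, 106, 107, 110, 108, 106, 107] prongR [188, 190, 193, 191, 191, 193, 195, 194, 175, 121, 123, 123, 120, 121, 120, 121, 121, 120, 120, 120] row70 [391 392]
F [ 1.1 -4.9  2.3] Mz [-1.33 -0.51  0.02] 0.025077033538611973
throat 106 tipcand [46, 47]
N in tool [0.1029 0.0007 0.063 ]
pitch deg 38.79 slide 0.0029 res [ 0.6 -0.9  0.3] jaw [0.5173 0.1851 0.1385] jaw in tool [ 0.0997 -0.0003  0.0615]
pitch deg 38.16 slide 0.0028 res [ 1.4 -2.2  0.7] jaw [0.5174 0.1859 0.1397] jaw in tool [ 0.1004 -0.0003  0.0603]
45 [289, 295, 296, 305, 355, 356, 357]
60 [285, 287, 288, 297, 317, 318, 325, 345, 385]
75 [287, 391, 392]
phi -7.979875504655805 r 0.12961731224520764 h 0.008641196161834175
head 76.16573696884251 vs 75.6253243002725
0 [[np.float64(-0.0002), np.float64(-0.0045), np.float64(0.0004), 2.5], [np.float64(-0.0002), np.float64(-0.009), np.float64(0.0008), 5.0], [np.float64(-0.0001), np.float64(-0.0135), np.float64(0.0014), 7.5], [np.float64(0.0001), np.float64(-0.018), np.float64(0.0021), 10.0], [np.float64(0.0004), np.float64(-0.0224), np.float64(0.0028), 12.4], [np.float64(0.0009), np.float64(-0.0268), np.float64(0.0036), 14.8], [np.float64(0.0015), np.float64(-0.0312), np.float64(0.0045), 17.2], [np.float64(0.0022), np.float64(-0.0356), np.float64(0.0055), 19.6], [np.float64(0.0031), np.float64(-0.0399), np.float64(0.0066), 21.9], [np.float64(0.0041), np.float64(-0.0442), np.float64(0.0077), 24.2]]
20 [[np.float64(-0.0005), np.float64(-0.0032), np.float64(0.0009), 1.7], [np.float64(-0.001), np.float64(-0.0064), np.float64(0.0019), 3.4], [np.float64(-0.0014), np.float64(-0.0097), np.float64(0.0029), 5.0], [np.float64(-0.0017), np.float64(-0.0129), np.float64(0.0039), 6.7]]
```

carry_out(targets=[[[-0.0001,-0.0023,0.0002,1.3],[-0.0002,-0.0045,0.0004,2.5],[-0.0002,-0.0068,0.0006,3.8],[-0.0002,-0.009,0.0008,5],[-0.0002,-0.009,0.0008,5]]])

```text
time_s: 21.38
ee_pos: [0.4849, 0.0905, 0.1991]
ee_rot: [0.813, 0.582, 0.002, 0.002]
contact_force: [2.4, -6.1, 2.2]
gripper_width: 0.025
gripper_force: 12.6
```

carry_out(targets=[[[-0.0002,-0.0022,0.0004,1.2],[-0.0003,-0.0045,0.0008,2.4],[-0.0004,-0.0067,0.0012,3.6],[-0.0005,-0.0089,0.0016,4.8],[-0.0005,-0.0089,0.0016,4.8]]])

```text
time_s: 21.8
ee_pos: [0.4762, 0.0929, 0.1975]
ee_rot: [0.837, 0.547, 0.002, 0.002]
contact_force: [1.0, -5.5, 2.3]
gripper_width: 0.0262
gripper_force: 12.8
```

```bash
python3 st.py; python3 arc.py | sed -n 1,3p; python3 - <<'E'
from h import *
w=load("wl.npz");v=cv2.cvtColor(w.im,cv2.COLOR_BGR2GRAY).astype(int)
for r in(56,64,72,80,88,96,112,125,140,170,200,220):
  d=np.diff(v[r,240:410]);print(r,[(int(i)+240,int(d[i])) for i in np.nonzero(np.abs(d)>14)[0]])
E
```

```text
T [0.4763 0.0929 0.1974] collar [321.2 247.7] bar [51, 31, 27, 32, 34, 28, 36, 32, 33, 34, 33, 30, 30, 32, 71, 104, 111, 107, 108, 108, 112, 114, 112, 112, 114, 109, 112, 120]
prongL [126, 126, 126, 127, 124, 126, 126, 129, 127, 125, 126, 100, 108, 106, 107, 107, 105, 109, 107, 108] prongR [191, 190, 192, 193, 190, 135, 139, 138, 126, 121, 121, 121, 123, 121, 121, 121, 119, 118, 118, 119] row70 [286 392 393]
F [ 1.7 -5.6  2.7] Mz [-1.38 -0.61  0.1 ] 0.025876915591556835
throat 103 tipcand [39]
N in tool [0.1041 0.0008 0.0606]
pitch deg 36.77 slide 0.0024 res [ 1.  -1.6  0.5] jaw [0.5171 0.1864 0.1399] jaw in tool [ 0.1019 -0.0003  0.0577]
pitch deg 37.62 slide 0.0026 res [-0.1  0.1 -0. ] jaw [0.5167 0.1855 0.1383] jaw in tool [ 0.101  -0.0003  0.0594]
45 [285, 286, 290, 291, 299, 300, 353, 354, 355, 356, 359, 360, 379, 380]
60 [284, 286, 287, 295, 333, 334, 341, 389, 390]
75 [285, 286, 294, 342, 392, 393, 394]
phi -15.916138326051327 r 0.1291587564824432 h 0.008531071985090705
head 66.4080030445058 vs 65.72510466575567
0 [[np.float64(-0.0004), np.float64(-0.0044), np.float64(0.0007),
[... 1939 characters left out ...]
 (261, -25), (262, -57), (263, -20), (266, 18), (267, 35), (268, 17), (285, -17), (286, -23), (296, 31), (297, 30), (346, -27), (347, -18), (356, 18), (357, 17), (359, -18), (382, 20), (383, 32), (395, -20), (396, -27), (406, 46), (407, 27)]
140 [(265, -28), (266, -54), (267, -43), (268, -48), (273, 17), (284, 29), (285, 16), (359, -20), (362, -15), (364, 25), (365, 22), (401, -20), (402, -25)]
170 [(277, -15), (278, -57), (279, -88), (282, 36), (283, 32), (340, 39), (341, 33), (350, -18), (351, -24), (363, 31), (364, 36), (373, -15), (377, -17)]
200 [(289, -15), (290, -63), (291, -80), (406, 21)]
220 [(297, -49), (298, -89), (299, -28), (300, 15), (304, 18), (382, 17), (383, 22), (385, 18)]
```

carry_out(targets=[[[-0.0006,-0.0022,0.0004,1.2],[-0.001,-0.0044,0.0007,2.4],[-0.0014,-0.0067,0.0011,3.6],[-0.0017,-0.0089,0.0015,4.8],[-0.0017,-0.0089,0.0015,4.8]]])

```text
time_s: 22.27
ee_pos: [0.4664, 0.0962, 0.1953]
ee_rot: [0.859, 0.512, 0.002, 0.001]
contact_force: [3.6, -3.8, 1.5]
gripper_width: 0.0273
gripper_force: 12.9
```

```bash
cat > bend.py <<'E'
from fitw import *
s=arm.observe();F=np.array(s["contact_force"]);print("F tool",(T[:3,:3].T@F).round(1),"M tool",(T[:3,:3].T@np.array(s["wrist_torque"])).round(2),s["gripper_width"].__round__(4))
v=cv2.GaussianBlur(cv2.cvtColor(w.im,cv2.COLOR_BGR2GRAY),(3,3),0).astype(int)
for r in(52,60,68,76,84):
  d=np.diff(v[r,260:400]);L=[(int(i)+260) for i in np.nonzero(d[:45]<-12)[0]];Rr=[(int(i)+260) for i in np.nonzero(d[85:115]>12)[0]+85];print(r,L,Rr,end=" ; ")
E
python3 bend.py;python3 arc.py | sed -n 1,3p
```

```text
T [0.4664 0.0961 0.1953] collar [322.3 248.2] bar [32, 32, 30, 31, 31, 38, 33, 31, 31, 35, 31, 43, 77, 109, 113, 110, 108, 110, 112, 111, 114, 115, 116, 109, 113, 126, 122, 122]
prongL [131, 128, 128, 128, 128, 131, 127, 126, 126, 127, 111, 99, 96, 98, 101, 101, 102, 102, 105, 106] prongR [192, 192, 176, 128, 128, 129, 128, 129, 127, 129, 125, 128, 126, 125, 125, 123, 123, 124, 117, 112] row70 [295 296 397 398]
F tool [-0.5  5.2 -1.5] M tool [-1.38 -0.33 -0.02] 0.0269
52 [285, 286, 294] [345, 346, 347, 360, 361] ; 60 [286, 297, 298, 299] [] ; 68 [287, 288, 303, 304] [] ; 76 [288] [365] ; 84 [290, 291] [] ; phi -20.633524788679644 r 0.12922267641896876 h 0.008156210316243563
head 61.67887218179462 vs 60.060242950867895
0 [[np.float64(-0.0005), np.float64(-0.0044), np.float64(0.0009), 2.4], [np.float64(-0.0008), np.float64(-0.0088), np.float64(0.002), 4.7], [np.float64(-0.001), np.float64(-0.0131), np.float64(0.0031), 7.0], [np.float64(-0.0011), np.float64(-0.0175), np.float64(0.0043), 9.3], [np.float64(-0.001), np.float64(-0.0218), np.float64(0.0055), 11.6], [np.float64(-0.0008), np.float64(-0.0261), np.float64(0.0069), 13.8], [np.float64(-0.0005), np.float64(-0.0304), np.float64(0.0083), 15.9], [np.float64(-0.0), np.float64(-0.0346), np.float64(0.0098), 18.1], [np.float64(0.0006), np.float64(-0.0388), np.float64(0.0114), 20.2], [np.float64(0.0013), np.float64(-0.0429), np.float64(0.013), 22.3]]
```

carry_out(targets=[[[-0.0008,-0.002,0.0013,1.2],[-0.0013,-0.0042,0.0022,2.4],[-0.0015,-0.0062,0.003,3.5],[-0.0015,-0.0062,0.003,3.5]]])

```text
time_s: 22.65
ee_pos: [0.459, 0.0981, 0.1918]
ee_rot: [0.874, 0.486, 0.0, -0.0]
contact_force: [3.7, -2.1, 0.8]
gripper_width: 0.0277
gripper_force: 12.7
```

carry_out(targets=[[[-0.0003,-0.0022,0.0006,1.2],[-0.0005,-0.0044,0.0011,2.4],[-0.0007,-0.0066,0.0017,3.5],[-0.0007,-0.0066,0.0017,3.5]]])

```text
time_s: 22.98
ee_pos: [0.4531, 0.101, 0.1901]
ee_rot: [0.888, 0.459, 0.0, -0.0]
contact_force: [5.2, -1.3, 1.2]
gripper_width: 0.0279
gripper_force: 12.5
```

```bash
python3 bend.py;python3 arc.py | sed -n 1,3p
```

```text
T [0.4532 0.1009 0.1901] collar [323.3 249.4] bar [38, 37, 28, 30, 30, 38, 79, 108, 114, 110, 110, 110, 114, 113, 113, 117, 116, 113, 110, 111, 125, 126, 122, 125, 122, 125, 124, 124]
prongL [127, 127, 128, 131, 130, 131, 129, 129, 125, 124, 116, 113, 115, 112, 106, 104, 100, 100, 96, 107] prongR [188, 140, 137, 138, 118, 87, 93, 99, 95, 93, 90, 88, 86, 87, 89, 91, 94, 94, 97, 92] row70 [290 407 408]
F tool [ 2.5  4.1 -0.8] M tool [-1.3   0.19 -0.01] 0.0283
52 [286, 297, 298, 299] [368] ; 60 [287, 288, 303, 304] [] ; 68 [288, 289] [] ; 76 [289, 290, 291] [367, 368] ; 84 [291, 292, 293, 294] [364, 369] ; phi -27.196153420229074 r 0.1291891167519063 h 0.0060823798438276525
head 54.70755673801577 vs 52.7361187724352
0 [[np.float64(-0.0006), np.float64(-0.0043), np.float64(0.0012), 2.3], [np.float64(-0.001), np.float64(-0.0086), np.float64(0.0025), 4.5], [np.float64(-0.0013), np.float64(-0.0129), np.float64(0.0039), 6.7], [np.float64(-0.0014), np.float64(-0.0172), np.float64(0.0053), 8.8], [np.float64(-0.0014), np.float64(-0.0214), np.float64(0.0069), 10.9], [np.float64(-0.0013), np.float64(-0.0256), np.float64(0.0085), 13.0], [np.float64(-0.001), np.float64(-0.0298), np.float64(0.0101), 15.1], [np.float64(-0.0006), np.float64(-0.0339), np.float64(0.0119), 17.1], [np.float64(-0.0001), np.float64(-0.038), np.float64(0.0137), 19.1], [np.float64(0.0006), np.float64(-0.0421), np.float64(0.0155), 21.1]]
```

```bash
cat > a.py <<'E'
from h import *
w=load("wl.npz");v=cv2.GaussianBlur(cv2.cvtColor(w.im,cv2.COLOR_BGR2GRAY),(3,3),0).astype(int)
print("dark->bright / bright->dark by col")
print([(c,[r for r in range(36,110) if v[r-2,c]>52 and v[r+2,c]<45][:1],[r for r in range(45,112) if v[r-2,c]<45 and v[r+2,c]>52][-1:]) for c in range(290,372,4)])
for r in range(170,240,10):
  d=np.diff(v[r,270:380]);print(r,[(int(i)+270,int(d[i])) for i in np.nonzero(np.abs(d)>18)[0]])
M=np.array([.519,.1925,.1452]);psi=np.radians(4.2);L=np.array([np.sin(psi),np.cos(psi),0]);Z=np.array([0,0,1.]);ax=np.sin(.61)*L+np.cos(.61)*Z
ux=-(np.cos(.61)*L-np.sin(.61)*Z);uy=np.cross(ax,ux)
for ph in(-30,-22,-14,-6,2):
  for h in(-.003,-.02):
    print(ph,h,[w.px(M+h*ax+.0208*(np.cos(np.radians(ph+k*60))*ux+np.sin(np.radians(ph+k*60))*uy)).round(0).tolist() for k in(-1,0,1,2)])
E
python3 a.py
```

```text
dark->bright / bright->dark by col
[(290, [], []), (294, [], []), (298, [], []), (302, [], [94]), (306, [], [99]), (310, [], [98]), (314, [], [98]), (318, [], [97]), (322, [], [97]), (326, [82], [96]), (330, [87], [95]), (334, [89], [95]), (338, [89], [94]), (342, [88], [92]), (346, [], []), (350, [], []), (354, [], []), (358, [], []), (362, [], []), (366, [], []), (370, [], [])]
170 [(284, -35), (285, -33)]
180 [(293, -27), (294, -41), (295, -36), (296, -20)]
190 [(307, -43), (308, -53), (309, -19)]
200 [(306, -34), (307, -53), (308, -30)]
210 [(306, -47), (307, -50)]
220 [(305, -37), (306, -51), (307, -25)]
230 [(305, -46), (306, -45), (345, 36), (346, 42), (347, 21), (352, -32), (353, -43), (354, -29), (362, 25), (363, 26), (364, 22)]
-30 -0.003 [[288.0, 75.0], [321.0, 90.0], [360.0, 65.0], [362.0, 25.0]]
-30 -0.02 [[300.0, 95.0], [331.0, 109.0], [367.0, 86.0], [368.0, 50.0]]
-22 -0.003 [[290.0, 79.0], [327.0, 89.0], [363.0, 59.0], [359.0, 22.0]]
-22 -0.02 [[303.0, 99.0], [337.0, 108.0], [370.0, 82.0], [365.0, 47.0]]
-14 -0.003 [[294.0, 83.0], [333.0, 87.0], [365.0, 54.0], [355.0, 19.0]]
-14 -0.02 [[306.0, 102.0], [342.0, 106.0], [372.0, 76.0], [362.0, 44.0]]
-6 -0.003 [[298.0, 85.0], [339.0, 84.0], [367.0, 48.0], [351.0, 16.0]]
-6 -0.02 [[309.0, 105.0], [348.0, 104.0], [373.0, 71.0], [358.0, 41.0]]
2 -0.003 [[302.0, 88.0], [345.0, 81.0], [367.0, 42.0], [346.0, 14.0]]
2 -0.02 [[314.0, 107.0], [353.0, 101.0], [373.0, 66.0], [353.0, 39.0]]
```

carry_out(targets=[[[-0.0003,-0.0022,0.0006,1.1],[-0.0003,-0.0022,0.0006,1.1]]])

```text
time_s: 23.2
ee_pos: [0.4513, 0.1018, 0.1895]
ee_rot: [0.893, 0.451, 0.001, 0.0]
contact_force: [5.0, -1.4, 0.5]
gripper_width: 0.0281
gripper_force: 12.2
```

carry_out(targets=[[[-0.0003,-0.0022,0.0006,1.1],[-0.0003,-0.0022,0.0006,1.1]]])

```text
time_s: 23.37
ee_pos: [0.4496, 0.1029, 0.189]
ee_rot: [0.897, 0.442, 0.001, 0.0]
contact_force: [5.6, -2.3, 0.7]
gripper_width: 0.0284
gripper_force: 12.1
```

```bash
python3 bend.py; cp wl.npz wA.npz; python3 a.py | head -10
```

```text
T [0.4498 0.1027 0.189 ] collar [323.4 249.5] bar [49, 48, 41, 30, 45, 89, 119, 115, 112, 110, 112, 113, 114, 115, 117, 114, 114, 108, 110, 125, 127, 125, 123, 126, 122, 125, 122, 125]
prongL [130, 129, 128, 129, 132, 128, 118, 118, 113, 109, 109, 100, 100, 98, 95, 98, 98, 104, 101, 107] prongR [125, 122, 113, 93, 94, 96, 99, 97, 93, 93, 88, 91, 93, 91, 93, 94, 96, 95, 94, 92] row70 [289 290 410 411]
F tool [ 1.5  5.9 -1.1] M tool [-1.54  0.29 -0.04] 0.0284
52 [285, 286, 296, 297, 298, 299] [368] ; 60 [286, 287, 303, 304] [] ; 68 [287, 288] [368] ; 76 [289, 290, 291] [367, 368] ; 84 [291, 292, 293, 294] [] ; dark->bright / bright->dark by col
[(290, [], []), (294, [], []), (298, [], []), (302, [], [93]), (306, [], [98]), (310, [], [97]), (314, [], [97]), (318, [], [96]), (322, [], [95]), (326, [], [94]), (330, [], []), (334, [], []), (338, [], []), (342, [], []), (346, [], []), (350, [], []), (354, [], []), (358, [], []), (362, [], []), (366, [], []), (370, [], [])]
170 [(283, -22), (284, -34), (285, -23)]
180 [(293, -20), (294, -38), (295, -40), (296, -26)]
190 [(306, -22), (307, -46), (308, -40)]
200 [(306, -38), (307, -52), (308, -25)]
210 [(305, -21), (306, -45), (307, -42)]
220 [(305, -37), (306, -53), (307, -25)]
230 [(304, -22), (305, -46), (306, -42), (345, 42), (346, 39), (356, -27), (357, -40), (358, -30), (364, 25), (365, 27), (366, 26)]
-30 -0.003 [[288.0, 75.0], [322.0, 88.0], [360.0, 61.0], [361.0, 22.0]]
```

carry_out(targets=[[[-0.0003,-0.0022,0.0006,1.1],[-0.0003,-0.0022,0.0006,1.1]]])

```text
time_s: 23.58
ee_pos: [0.4477, 0.104, 0.1884]
ee_rot: [0.901, 0.433, 0.001, 0.0]
contact_force: [4.5, -2.1, 0.3]
gripper_width: 0.0286
gripper_force: 12.2
```

carry_out(targets=[[[-0.0003,-0.0022,0.0006,1.1],[-0.0003,-0.0022,0.0006,1.1]]])

```text
time_s: 23.75
ee_pos: [0.4456, 0.1053, 0.1877]
ee_rot: [0.905, 0.425, 0.001, 0.0]
contact_force: [4.9, -1.1, 1.3]
gripper_width: 0.0289
gripper_force: 12.2
```

carry_out(targets=[[[-0.0003,-0.0022,0.0006,1.1],[-0.0003,-0.0022,0.0006,1.1]]])

```text
time_s: 23.92
ee_pos: [0.4436, 0.1065, 0.1871]
ee_rot: [0.909, 0.416, 0.001, -0.0]
contact_force: [5.4, -0.6, -0.1]
gripper_width: 0.0293
gripper_force: 12.2
```

```bash
python3 bend.py; python3 arc.py | sed -n 1,2p
```

```text
T [0.4438 0.1064 0.1871] collar [323.6 249.8] bar [44, 31, 29, 79, 126, 143, 141, 138, 139, 141, 135, 124, 119, 117, 114, 114, 121, 142, 157, 157, 157, 153, 155, 156, 159, 149, 135, 123]
prongL [129, 130, 131, 132, 132, 125, 118, 117, 116, 116, 116, 116, 114, 115, 115, 115, 113, 106, 107, 110] prongR [90, 97, 97, 98, 93, 93, 89, 94, 96, 95, 99, 98, 98, 96, 93, 98, 95, 95, 86, 81] row70 [292]
F tool [2.9 5.3 0.5] M tool [-1.33  0.46  0.01] 0.029
52 [277, 286, 287, 299, 300, 301] [] ; 60 [288] [] ; 68 [289, 290] [371, 372] ; 76 [292, 293, 294] [] ; 84 [294, 295, 296] [] ; phi -32.21256839350807 r 0.12908790325178598 h 0.006381356848495959
head 49.230894643332164 vs 47.09140500393314
```

carry_out(targets=[[[0.0004,0.0033,-0.0009,-1.6],[0.0004,0.0033,-0.0009,-1.6]]])

```text
time_s: 24.13
ee_pos: [0.4473, 0.1041, 0.1882]
ee_rot: [0.903, 0.43, 0.001, 0.0]
contact_force: [6.0, -1.7, 0.1]
gripper_width: 0.0287
gripper_force: 12.0
```

carry_out(targets=[[[0.0004,0.0033,-0.0009,-1.6],[0.0004,0.0033,-0.0009,-1.6]]])

```text
time_s: 24.3
ee_pos: [0.4503, 0.1023, 0.1891]
ee_rot: [0.897, 0.442, 0.001, 0.0]
contact_force: [6.3, -0.6, -0.3]
gripper_width: 0.0286
gripper_force: 11.9
```

carry_out(targets=[[[0.0004,0.0033,-0.0009,-1.6],[0.0004,0.0033,-0.0009,-1.6]]])

```text
time_s: 24.47
ee_pos: [0.4517, 0.1011, 0.1895]
ee_rot: [0.891, 0.455, -0.0, -0.001]
contact_force: [6.0, 1.5, -3.2]
gripper_width: 0.0283
gripper_force: 11.8
```

```bash
python3 bend.py; python3 arc.py | sed -n 1,2p
```

```text
T [0.4516 0.1012 0.1895] collar [323.5 249.4] bar [34, 29, 33, 34, 34, 74, 109, 113, 111, 112, 112, 111, 113, 114, 113, 116, 115, 112, 114, 118, 122, 124, 122, 123, 123, 125, 124, 124]
prongL [130, 127, 131, 131, 130, 130, 131, 128, 133, 130, 126, 123, 119, 119, 113, 109, 108, 110, 102, 107] prongR [136, 138, 136, 135, 86, 91, 92, 90, 92, 89, 84, 86, 86, 88, 92, 93, 95, 95, 91, 94] row70 [291 409 410]
F tool [3.1 4.1 4.2] M tool [-0.89  0.52  0.15] 0.0285
52 [286, 287, 298, 299, 300] [369] ; 60 [287, 288, 304] [369] ; 68 [288, 289] [] ; 76 [290, 291, 292] [368, 369] ; 84 [292, 293, 294, 295] [363] ; phi -27.92005267414268 r 0.1294840563470265 h 0.005681135596843759
head 54.01924013974593 vs 51.98714375947899
```

Force persists while backing off 4°, so the handle is springing back: the wrench has clicked. Now I'll release the pull.

carry_out(targets=[[[0.0005,0.0044,-0.001,-2.3],[0.001,0.0088,-0.002,-4.6],[0.001,0.0088,-0.002,-4.6]]])

```text
time_s: 24.77
ee_pos: [0.458, 0.0962, 0.1913]
ee_rot: [0.872, 0.49, -0.002, -0.001]
contact_force: [1.5, 0.4, -4.7]
gripper_width: 0.0287
gripper_force: 11.6
```

carry_out(targets=[[[0.0004,0.0044,-0.0009,-2.3],[0.0006,0.0066,-0.0014,-3.5],[0.0006,0.0066,-0.0014,-3.5]]])

```text
time_s: 25.02
ee_pos: [0.4639, 0.0929, 0.1928]
ee_rot: [0.857, 0.515, -0.002, -0.001]
contact_force: [0.6, -1.1, -2.6]
gripper_width: 0.0285
gripper_force: 11.6
```

```bash
python3 bend.py; python3 a.py|head -2; python3 arc.py | sed -n 1,3p
```

```text
T [0.4638 0.0931 0.1928] collar [323.7 249.6] bar [33, 33, 29, 30, 37, 34, 29, 29, 47, 86, 112, 111, 110, 111, 108, 112, 112, 116, 114, 113, 111, 113, 118, 125, 123, 122, 124, 124]
prongL [126, 125, 126, 128, 127, 126, 126, 122, 127, 123, 127, 130, 131, 134, 135, 133, 131, 131, 125, 123] prongR [168, 165, 153, 121, 99, 94, 90, 93, 89, 89, 89, 87, 88, 85, 87, 82, 81, 84, 78, 77] row70 [293 404 405]
F tool [-0.9  1.2  3.1] M tool [-0.33 -0.28  0.16] 0.0283
52 [288, 289, 302, 303, 304] [] ; 60 [279, 288, 289] [368] ; 68 [289, 290] [] ; 76 [293, 294] [] ; 84 [276, 296, 297] [] ; dark->bright / bright->dark by col
[(290, [], []), (294, [], []), (298, [], [86]), (302, [], [92]), (306, [], [94]), (310, [], [95]), (314, [], [97]), (318, [], [99]), (322, [], [99]), (326, [82], [99]), (330, [77], [98]), (334, [74], [97]), (338, [72], [96]), (342, [70], [96]), (346, [], []), (350, [], []), (354, [], []), (358, [], []), (362, [], []), (366, [], []), (370, [], [])]
phi -21.393438145098983 r 0.13114988443290782 h 0.004301910020678999
head 62.02399337946662 vs 59.693701965646596
0 [[np.float64(-0.0004), np.float64(-0.0044), np.float64(0.001), 2.3], [np.float64(-0.0007), np.float64(-0.0089), np.float64(0.0021), 4.6], [np.float64(-0.0008), np.float64(-0.0133), np.float64(0.0033), 6.9], [np.float64(-0.0008), np.float64(-0.0177), np.float64(0.0045), 9.1], [np.float64(-0.0006), np.float64(-0.0221), np.float64(0.0059), 11.3], [np.float64(-0.0003), np.float64(-0.0264), np.float64(0.0073), 13.5], [np.float64(0.0001), np.float64(-0.0307), np.float64(0.0088), 15.6], [np.float64(0.0006), np.float64(-0.035), np.float64(0.0104), 17.7], [np.float64(0.0013), np.float64(-0.0392), np.float64(0.012), 19.8], [np.float64(0.0021), np.float64(-0.0434), np.float64(0.0137), 21.9]]
```

carry_out(targets=[[[0.0004,0.0053,-0.001,-2.8],[0.0004,0.0053,-0.001,-2.8],[-0.006,0.0053,-0.005,-2.8],[-0.012,0.0054,-0.009,-2.8],[-0.018,0.0055,-0.013,-2.8],[-0.018,0.0055,-0.013,-2.8]]])

```text
time_s: 25.57
ee_pos: [0.4606, 0.0732, 0.207]
ee_rot: [0.845, 0.535, -0.0, 0.0]
contact_force: [0.5, -0.2, -3.6]
gripper_width: 0.0281
gripper_force: 11.7
```

carry_out(targets=[[[0,0,0,0],[-0.006,0,-0.004,0],[-0.014,0,-0.009,0],[-0.022,0,-0.0145,0],[-0.03,0,-0.021,0],[-0.03,0,-0.021,0]]], grip_force=30)

```text
time_s: 26.07
ee_pos: [0.4483, 0.0454, 0.2284]
ee_rot: [0.845, 0.535, 0.0, 0.0]
contact_force: [-0.1, -0.9, -3.6]
gripper_width: 0.0269
gripper_force: 29.8
```

```bash
python3 st.py; python3 bend.py | sed -n 3,3p
```

```text
T [0.4489 0.0465 0.228 ] collar [321.1 249.1] bar [45, 31, 32, 32, 56, 94, 112, 116, 110, 100, 85, 86, 92, 94, 93, 92, 88, 89, 101, 103, 103, 103, 107, 104, 105, 105, 109, 102]
prongL [79, 81, 78, 67, 76, 95, 113, 119, 122, 119, 119, 120, 111, 42, 41, 103, 102, 102, 100, 101] prongR [125, 131, 127, 127, 126, 112, 124, 124, 124, 120, 117, 115, 110, 108, 109, 107, 108, 108, 109, 109] row70 [245 246 267 268 358 379]
F [-0.1  0.6 -4.2] Mz [-0.16  0.1  -0.  ] 0.027000668378432586
throat 94 tipcand [54, 55, 56, 58, 59]
N in tool [0.1579 0.0031 0.0911]
pitch deg 39.23 slide 0.0022 res [-6.9 11.  -3.5] jaw [0.4908 0.1356 0.1663] jaw in tool [ 0.0985 -0.0001  0.0618]
pitch deg 36.95 slide 0.0016 res [-4.   6.4 -2.1] jaw [0.492  0.1381 0.1706] jaw in tool [ 0.1012 -0.      0.0575]
45 [261, 262, 268, 269, 279, 340, 341]
60 [267, 268, 274, 300, 301, 339, 340, 357, 358, 389]
75 [267, 268, 357, 358, 379]
F tool [ 0.4 -0.8  4. ] M tool [ 0.03 -0.21  0.01] 0.0268
```

carry_out(targets=[[[-0.03,0.017,-0.01,-3],[-0.06,0.034,-0.015,-6],[-0.09,0.051,-0.015,-9],[-0.12,0.069,-0.015,-12],[-0.15,0.086,-0.01,-15],[-0.18,0.103,0,-18],[-0.21,0.12,0.01,-21],[-0.24,0.137,0.02,-24],[-0.27,0.154,0.035,-27],[-0.3,0.1715,0.05,-29.7],[-0.3,0.1715,0.058,-29.7],[-0.3,0.1715,0.058,-29.7]]], grip_force=60)

```text
time_s: 27.17
ee_pos: [0.4755, -0.2988, 0.1668]
ee_rot: [0.68, 0.733, -0.001, -0.001]
contact_force: [0.2, 1.0, -5.0]
gripper_width: 0.0261
gripper_force: 59.3
```

carry_out(targets=[[[0,0,0,0],[0,0,0,0],[0,0,0,0],[0,0,0,0]]])

```text
time_s: 27.5
ee_pos: [0.4779, -0.2956, 0.1699]
ee_rot: [0.677, 0.736, 0.0, 0.0]
contact_force: [-0.4, -0.1, -4.1]
gripper_width: 0.0262
gripper_force: 59.3
```

```bash
cat > a2.py <<'E'
from fitw import *
print("head",np.degrees(np.arctan2(T[1,0],T[0,0])).round(2),arm.observe()["gripper_width"],"togo pre",togo([.4759,-.2985,.0796]))
d=[int(x[1]) for x in bar]
print("L278",[(r,int(v[r,278])) for r in range(20,64,2)],"R367",[int(v[r,367]) for r in range(20,64,2)])
for tip,thr in((43,100),(38,95),(34,90)):fit(tip,thr)
t=Cam("top");m=cv2.inRange(cv2.cvtColor(t.im,cv2.COLOR_BGR2HSV),(5,120,80),(18,255,255));m[:180]=0;m[250:]=0;m[:,270:];n_,l_,s_,c_=cv2.connectedComponentsWithStats(m)
print("orange top",[(c_[i].round(1).tolist(),int(s_[i,4])) for i in range(1,n_) if s_[i,4]>3],"pred ring",t.px([.519+.0003,.1915+.004,.1452+.006]).round(1),"pred disc",t.px(np.array([.519,.1915,.1452])+.054*np.array([.042,.571,.82])).round(1))
s=Cam("side");print("side orange",blobs(s.im,(5,120,80),(18,255,255),4,(280,220,350,290)),"pred",s.px([.5193,.1955,.1512]).round(1))
E
python3 a2.py
```

```text
T [ 0.4777 -0.2958  0.1699] collar [321.9 249. ] bar [118, 156, 192, 194, 191, 194, 194, 192, 195, 193, 191, 193, 194, 197, 172, 117, 97, 103, 103, 102, 105, 106, 107, 107, 104, 102, 105, 113]
prongL [165, 147, 116, 117, 119, 119, 118, 117, 118, 120, 118, 119, 107, 99, 100, 102, 98, 99, 98, 100] prongR [156, 159, 150, 119, 114, 118, 117, 115, 116, 118, 115, 115, 117, 116, 117, 117, 118, 117, 116, 115] row70 [259 260 295 330 331 359 360 380 381]
head 94.69 0.025824899303454888 togo pre [-0.0025 -0.0021  0.0903]
L278 [(20, 116), (22, 118), (24, 119), (26, 118), (28, 120), (30, 165), (32, 147), (34, 116), (36, 117), (38, 119), (40, 119), (42, 118), (44, 117), (46, 118), (48, 120), (50, 118), (52, 119), (54, 107), (56, 99), (58, 100), (60, 102), (62, 98)] R367 [126, 126, 125, 124, 156, 156, 159, 150, 119, 114, 118, 117, 115, 116, 118, 115, 115, 117, 116, 117, 117, 118]
pitch deg 37.28 slide 0.0022 res [-1.5  2.4 -0.8] jaw [ 0.4695 -0.1949  0.1115] jaw in tool [ 1.013e-01 -1.000e-04  5.830e-02]
pitch deg 35.89 slide 0.0025 res [-2.3  3.7 -1.2] jaw [ 0.4693 -0.1929  0.1138] jaw in tool [ 1.033e-01 -1.000e-04  5.600e-02]
pitch deg 34.75 slide 0.0028 res [-3.3  5.4 -1.8] jaw [ 0.4691 -0.1912  0.1157] jaw in tool [ 1.05e-01 -1.00e-04  5.41e-02]
orange top [([634.4, 204.9], 67), ([291.8, 209.2], 32)] pred ring [290.7 208.5] pred disc [279.2 206.1]
side orange [([312.1, 246.1], 26)] pred [310.7 244.4]
```

carry_out(targets=[[[-0.002,-0.002,0.03,0],[-0.0025,-0.002,0.06,0],[-0.0025,-0.002,0.08,0],[-0.0025,-0.002,0.085,0],[-0.0025,-0.002,0.088,0],[-0.0025,-0.002,0.09,0],[-0.0025,-0.002,0.09,0]]])

```text
time_s: 28.23
ee_pos: [0.4745, -0.2987, 0.0799]
ee_rot: [0.678, 0.735, -0.0, -0.001]
contact_force: [-2.9, 2.7, -1.2]
gripper_width: 0.0261
gripper_force: 58.5
```

```bash
python3 a2.py | sed -n 1,3p; python3 -c "
from h import *
s=arm.observe();print(s['contact_force'],s['wrist_torque'])"
```

```text
T [ 0.4748 -0.2986  0.0801] collar [322.7 249. ] bar [136, 135, 138, 140, 137, 139, 138, 134, 117, 107, 116, 117, 115, 115, 115, 115, 116, 119, 120, 118, 113, 118, 130, 127, 126, 130, 127, 125]
prongL [137, 136, 135, 136, 136, 136, 123, 108, 113, 109, 112, 113, 113, 111, 112, 110, 112, 113, 111, 112] prongR [113, 117, 116, 115, 117, 117, 116, 116, 114, 114, 116, 117, 115, 118, 116, 118, 116, 115, 116, 115] row70 [295]
head 94.62 0.026012928532707473 togo pre [0.     0.0011 0.0005]
[-2.15554669  3.7942211  -0.08677068] [0.70712307 0.8125634  0.13793627]
```

carry_out(targets=[[[0,0.001,0,0],[0,0.001,0,0],[-0.002,0.001,0.004,0],[-0.004,0.001,0.0075,0],[-0.006,0.001,0.0115,0],[-0.008,0.001,0.0155,0],[-0.0095,0.001,0.0195,0],[-0.0105,0.001,0.0235,0],[-0.0115,0.001,0.0275,0],[-0.0125,0.001,0.0315,0],[-0.013,0.001,0.0345,0],[-0.013,0.001,0.0345,0]]], grip_force=7)

```text
time_s: 29.38
ee_pos: [0.4778, -0.3124, 0.0447]
ee_rot: [0.678, 0.735, 0.0, 0.0]
contact_force: [2.7, -0.8, 2.1]
gripper_width: 0.0244
gripper_force: 7.0
```

```bash
cat > a3.py <<'E'
from fitw import *
s=arm.observe();print("F",np.round(s["contact_force"],1),np.round(s["wrist_torque"],2),s["gripper_width"])
for r in(20,40,60,80,100,150,200): print(r,[(int(i)+240,int(np.diff(v[r])[i+240])) for i in np.nonzero(np.abs(np.diff(v[r])[240:410])>25)[0]])
N0=T[:3,3]
for p in(0,5,10): 
  J,d,up=pts(np.radians(p),.003);print(p,"thr",w.px(J+.022*d+.006*up).round(0),"collar",w.px(J+.097*d+.011*up).round(0),"fork1 seat",w.px([.4744,-.2582,.068]).round(0))
E
python3 a3.py
```

```text
T [ 0.4778 -0.3124  0.0447] collar [324.6 268. ] bar [148, 149, 149, 147, 148, 148, 150, 147, 147, 146, 146, 149, 147, 146, 145, 147, 145, 146, 143, 146, 146, 147, 147, 147, 145, 147, 145, 144]
prongL [140, 143, 115, 132, 136, 135, 133, 133, 133, 135, 137, 137, 134, 134, 133, 132, 130, 129, 129, 121] prongR [147, 151, 151, 141, 139, 144, 145, 144, 143, 142, 142, 143, 143, 145, 144, 141, 142, 138, 136, 136] row70 [270 271 389]
F [2.6 0.2 1.7] [-0.15 -0.41 -0.12] 0.023977345467641867
20 [(271, 36), (272, 37), (352, 39), (353, 33), (387, -32), (388, -61)]
40 []
60 [(388, 28)]
80 [(276, -36), (286, 33), (287, 27)]
100 [(386, 35), (387, 43)]
150 [(245, -33), (246, -85), (256, 48), (257, 32), (399, 80), (400, 52)]
200 [(248, -49), (249, -130), (250, -56), (252, 61), (253, 43), (290, -28), (292, 36), (301, -39), (350, 29), (351, 26), (353, -26), (355, 27), (393, -27), (396, 70), (397, 46)]
0 thr [321.  27.] collar [321. 268.] fork1 seat [324. 198.]
5 thr [322.  33.] collar [322. 262.] fork1 seat [324. 198.]
10 thr [322.  41.] collar [322. 258.] fork1 seat [324. 198.]
```

carry_out(targets=[[[0,0,0,0],[0,0,0,0],[0,0,0,0],[0,0,0,0],[0,0,-0.02,0],[0,0,-0.05,0],[0,0,-0.09,0],[0,0,-0.125,0],[0,0,-0.125,0],[0,0,-0.125,0],[0,0,-0.125,0]]], claw=0.6)

```text
time_s: 30.35
ee_pos: [0.4766, -0.3119, 0.1691]
ee_rot: [0.678, 0.735, -0.0, -0.001]
contact_force: [0.1, 0.7, 0.1]
gripper_width: 0.053
gripper_force: 0.0
```

```bash
python3 - <<'E'
from h import *
w=Cam("wrist");t=Cam("top");s=Cam("side");print(tool().round(4)[:3,3])
hsv=cv2.cvtColor(w.im,cv2.COLOR_BGR2HSV);m=cv2.inRange(hsv,(0,90,50),(4,255,255))|cv2.inRange(hsv,(172,90,50),(180,255,255))
n,l,st,ce=cv2.connectedComponentsWithStats(m)
for i in range(1,n):
  if st[i,4]>25: print("red",ce[i].round(1),st[i].tolist(),w.at(*ce[i],.07).round(4))
v=hsv[:,:,2].astype(int);b=load("w8.npz")
for r in(35,60,75): print(r,(np.nonzero(np.abs(np.diff(v[r,250:400]))>22)[0]+250).tolist())
print("throat/bar",[int(x) for x in v[80:110,324]]); print("before collar .4761 -.2834, cap .4833 -.3657")
for n_,c in(("o",(5,120,80,18)),("g",(45,80,40,85)),("b",(100,120,40,130))): print(n_,blobs(t.im,c[:3],(c[3],255,255),4,(225,180,310,270)))
E
```

```text
[ 0.4762 -0.3116  0.1681]
red [325.9 197.8] [308, 191, 36, 12, 265] [ 0.4769 -0.2843  0.07  ]
red [322.8 304.8] [309, 302, 29, 6, 143] [ 0.4814 -0.3671  0.07  ]
35 [300, 359]
60 [261, 262, 282, 283, 299, 300, 374, 375, 384, 396, 397]
75 [265, 266, 282, 283, 299, 300, 346, 347, 356, 357, 373, 374]
throat/bar [157, 160, 159, 157, 158, 162, 162, 141, 104, 102, 103, 101, 99, 97, 100, 109, 116, 116, 115, 113, 113, 116, 113, 115, 113, 115, 132, 151, 150, 149]
before collar .4761 -.2834, cap .4833 -.3657
o [([291.8, 209.2], 32)]
g [([259.5, 204.0], 23)]
b [([303.0, 198.1], 13), ([258.4, 224.9], 15), ([302.5, 226.2], 24)]
```

```bash
python3 -c "
from bench import workorder
print(workorder.close_job())"
```

```text
the job is handed in; nothing more can be done
None
```

I handed the job in at about 30 s of the 64 s allowed. The orange-ringed cutter is in the collet with its ring on the nut. I tightened until the wrench clicked, then laid the wrench back straight and level in its cradle. I inferred the click from the handle springing back, so the handle went some way past it: by my estimate the nut is at 0.55 to 0.7 rad (limit 0.75). The blue and green cutters did not move; I did not re-check the spare chuck, but nothing went near it. No verdict came back.

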